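# Stand four bottles in matching spill trays

### The job

Stand each of the four capped bottles in the middle of its own grey spill tray, matched by size: the largest bottle in the largest tray, the second largest in the second largest, and so on down to the smallest in the smallest. Keep the bottles upright and set them down gently, without dropping them. Leave the beaker that stands among them and the loose blue cap where they are.

Things in the scene. Friction and masses are not known exactly. Their poses are not given: they have to be found in the camera images.
- bottle_large: The largest of the four capped bottles, standing on the bench: white plastic, black screw cap; 60 mm in diameter, 135 mm tall; the body is straight up to about 85 mm, then a shoulder; cap 34 mm across and 22 mm high; about 0.36 kg. The cap is fixed. Loose. Origin at the centre of its underside, z up.
- bottle_medium: The second largest of the four capped bottles, standing on the bench: brown, white screw cap; 52 mm in diameter, 104 mm tall; the body is straight up to about 65 mm, then a shoulder; cap 30 mm across and 16 mm high; about 0.2 kg. The cap is fixed. Loose. Origin at the centre of its underside, z up.
- bottle_small: The third largest of the four capped bottles, standing on the bench: white plastic with a blank paper band, black ribbed screw cap; 38 mm in diameter, 76 mm tall; the body is straight up to about 52 mm; cap 27 mm across and 16 mm high; about 0.08 kg. The cap is fixed. Loose. Origin at the centre of its underside, z up.
- bottle_tiny: The smallest of the four capped bottles, standing on the bench: brown with a blank paper band, white ribbed screw cap; 28 mm in diameter, 54 mm tall; the body is straight up to about 35 mm; cap 21 mm across and 13 mm high; about 0.04 kg. The cap is fixed. Loose. Origin at the centre of its underside, z up.
- tray_large: The largest of the four square grey spill trays, 144 mm square outside (148 over the rim), 15 mm high, walls 4 mm, flat floor 4 mm above the bench. Fixed to the bench. Origin at the centre of its underside, z up, x and y along its sides.
- tray_medium: The second largest of the four square grey spill trays, 120 mm square outside (124 over the rim), 15 mm high, walls 4 mm, flat floor 4 mm above the bench. Fixed to the bench. Origin at the centre of its underside, z up, x and y along its sides.
- tray_small: The third largest of the four square grey spill trays, 96 mm square outside (100 over the rim), 15 mm high, walls 4 mm, flat floor 4 mm above the bench. Fixed to the bench. Origin at the centre of its underside, z up, x and y along its sides.
- tray_tiny: The smallest of the four square grey spill trays, 74 mm square outside (78 over the rim), 15 mm high, walls 4 mm, flat floor 4 mm above the bench. Fixed to the bench. Origin at the centre of its underside, z up, x and y along its sides.
- beaker: Bystander: empty clear beaker standing on the near half of the bench among the bottles (not the one far off at the right), 54 mm in diameter, 70 mm tall, loose; stays where it is. Origin at the centre of its underside.
- loose_cap: Bystander: a loose blue ring-shaped screw cap lying on the bench, 43 mm in diameter, 17 mm high; stays where it is. Origin at the centre of its underside.
Things that resemble listed ones, but are neither listed nor needed, are in the scene too. Several things have the shape of the bottle_medium; the one meant has the colours described above.

How it is judged:
At the end, for the whole second after the job is handed in: Each bottle stands upright (within 0.1 rad) and at rest on the floor of the tray of its own size rank, its axis within 15 mm of the tray's centre; the beaker and the loose cap are within 20 mm of where they started (horizontal distance between bottle_large and tray_large below 0.015 m and z of bottle_large in the frame of tray_large below 0.008 m and angle between each of bottle_large, bottle_medium, bottle_small, bottle_tiny's own z axis and vertical below 0.1 rad and linear speed of each of bottle_large, bottle_medium, bottle_small, bottle_tiny below 0.02 m/s and horizontal distance between bottle_medium and tray_medium below 0.015 m and z of bottle_medium in the frame of tray_medium below 0.008 m and horizontal distance between bottle_small and tray_small below 0.015 m and z of bottle_small in the frame of tray_small below 0.008 m and horizontal distance between bottle_tiny and tray_tiny below 0.015 m and z of bottle_tiny in the frame of tray_tiny below 0.008 m and distance of each of beaker, loose_cap from where it was at the start of the episode below 0.02 m); the robot touches nothing.
It fails at once if a bottle is tipped over (more than 0.5 rad) (angle between any of bottle_large, bottle_medium, bottle_small, bottle_tiny's own z axis and vertical above 0.5 rad).
It fails at once if a bottle is dropped or rammed into its tray (faster than 0.5 m/s close above the tray floor) ((horizontal distance between bottle_large and tray_large below 0.06 m and height (world z) of bottle_large below 0.035 m and linear speed of bottle_large above 0.5 m/s) or (horizontal distance between bottle_medium and tray_medium below 0.06 m and height (world z) of bottle_medium below 0.035 m and linear speed of bottle_medium above 0.5 m/s) or (horizontal distance between bottle_small and tray_small below 0.06 m and height (world z) of bottle_small below 0.035 m and linear speed of bottle_small above 0.5 m/s) or (horizontal distance between bottle_tiny and tray_tiny below 0.06 m and height (world z) of bottle_tiny below 0.035 m and linear speed of bottle_tiny above 0.5 m/s)).
It fails at once if the beaker or the loose cap is moved more than 20 mm (distance of any of beaker, loose_cap from where it was at the start of the episode above 0.02 m).
It also fails if it takes over 109 s, if anything falls off the work surface, if the arm or the gripper's body presses on something with over 40 N, if the wrist force passes 120 N, or if a joint passes its speed limit or range.

### The arm

A 6-joint arm with a two-finger parallel gripper is mounted at the origin on a cart in front of the work surface, level with it; the furniture and walls round the work are solid. World frame = base frame: x ahead of the robot, y to its left, z up, the work surface at z = 0. Lengths are in m, angles in rad, forces in N, time in s.
With the tool pointing down it reaches from about 0.4 to 0.825 m from the base axis. Payload 7 kg.
Tool frame: the origin (TCP) lies between the finger pads; the fingertips stand 22 mm ahead of it and the grasp point (between the pads) lies 3 mm ahead of it; z points along the fingers, y is the direction in which the jaws open and shut (so a half turn about z gives the same grasp; the last joint's range is limited). The gripper opens to 88 mm and grips with 3 to 60 N. Pads are 19 mm wide; open, the fingers measure 130 mm over their backs; the gripper's body (78 mm by 193 mm) begins 47 mm behind the grasp point.
Start: joints at [1.452, 0.359, 0.012, 0, -1.224, -0.288], TCP at [0.267, 0.62, 0.214] pointing down, gripper open.
Joint ranges: [-3.07, 3.07], [-1.43, 2.12], [-1.02, 1.25], [-3.03, 1.67], [-3.05, -0], [-3.03, 3.03]. Speed limits (rad/s): [2.39, 2.39, 3.01, 3.14, 3.14, 3.14].

### API

Orientations are given as [roll, pitch, yaw] about the fixed x, y, z axes, in that order (R = Rz(yaw) Ry(pitch) Rx(roll)).
In Python, from station import * gives the robot as it stands. The module is installed in compiled form; this text tells all that it offers.
- The arm moves only by the tool move_arm, never from a script. Its argument "rows" is a list of rows, each an object with "delta_rot": the turn, a rotation vector about the world's x, y, z in degrees, a list of three; "delta_pos": the shift along the world's x, y, z in cm, a list of three; "hand": the finger opening in cm, from 0 to 8.76. A call has exactly 10 rows; each row shifts and turns the commanded pose from where the row before left it; what a row does not reach is not made up. A row lasts 1/10 s, in which the tool goes at most 50 mm and 8.59 degrees, less where a joint would pass 70% of its speed; a pose out of reach is approached as far as the arm can. A call is refused whole if a number of a shift passes 5 or a number of a turn 8.59, either way. A call with a gripper value outside its range is refused whole. The fingers move at their own pace and stop on an object; "force" is the grip in N (left out, the last holds). Time passes only in rows, so rows that do not move let the fingers close, or fill a call up. It gives the time, the measured TCP pose, the force and the opening at its end, in the units of the state.
- get_state(): the state, without advancing time (a new reading comes with each control period).
- grab_frame(name): name is "scene" or "top" or "wrist"; returns the picture (384x512x3 uint8, blue, green, red); there is no depth.
- camera_info(name): a dict with "camera_matrix" (3x3 intrinsics, pixels), "world_from_camera" (4x4, takes a point from camera to world coordinates); the wrist camera has in their place "T_tool_cam" (4x4, takes a point from camera to tool coordinates, whose origin is the TCP and whose axes are the flange's). Camera axes: x right, y down, z forward; pixel columns grow to the right and rows downward; lengths in m; the calibration is good to about 2 mm. A picture is of the moment at which its call begins: read the wrist's pose just before it. camera_info takes no time and is no camera call.
- job_done(): hands the job in, once; it reports no verdict.
The state is a dict: "t": time; "q": joint angles; "qd": joint speeds; "joint_efforts": joint torques, N m; "eef_pos": TCP position; "ee_rot": TCP orientation; "force": force on the tool from outside, world axes, zero at the start; "moment": the same for the moment, N m; "width": finger opening in m.
Only numpy, scipy, OpenCV 4.12 (cv2) and the standard library are available. Lean on these libraries where they do the work, as an engineer would, in place of code of your own. Each camera call takes 0.05 s, during which the arm holds its last target.

## Working session

There is one attempt and no reset: what is moved stays moved. The work goes in short steps, Python scripts to look and compute and a tool call to move; the robot and the scene stay as the last step left them, time stands still between calls to the robot, and variables do not carry over. Pictures are saved under pics/ and viewed, and the job is handed in when it is done.

Besides the shell and the picture viewer there is one more tool, called after "Request:" by a JSON object that holds its "name" and its "arguments". move_arm: Moves the arm, as the interface text tells. Its arguments: {"type":"object","properties":{"rows":{"type":"array"},"force":{"type":"number"}},"required":["rows"]}

```bash
mkdir -p pics; python3 - <<'E'
from station import *
import cv2
s=get_state();print(s)
for n in("scene","top","wrist"):
    cv2.imwrite(f"pics/{n}0.png",grab_frame(n));c=camera_info(n);print(n,{k:(v.tolist() if hasattr(v,'tolist') else v) for k,v in c.items()})
E
```

```text
{'t': 0.0, 'q': array([ 1.45211190e+00,  3.59430186e-01,  1.10828625e-02, -3.87026825e-04,
       -1.22408543e+00, -2.88080474e-01]), 'qd': array([ 0.0010389 ,  0.00090524, -0.00105806,  0.00064872, -0.00116651,
        0.00178647]), 'joint_efforts': array([ 4.29944259e-05, -5.82723427e+01,  2.93049020e+01,  6.99758381e+00,
        7.00752513e-03, -1.61427911e-04]), 'eef_pos': array([0.26688229, 0.61945479, 0.2126985 ]), 'ee_rot': array([ 3.13992028e+00, -1.16146460e-04, -4.06896619e-01]), 'force': array([0.11609574, 0.32126876, 0.54564388]), 'moment': array([-0.00802266,  0.03219222,  0.02557199]), 'width': 0.08770578768929861}
scene {'camera_matrix': [[348.33677353727984, 0.0, 258.7450222637079], [0.0, 348.33677353727984, 190.46840799587804], [0.0, 0.0, 1.0]], 'world_from_camera': [[-0.4570176470695478, -0.5676748625170911, 0.6847482170354414, -0.1522561053395021], [-0.8894551464948491, 0.2934978190782095, -0.35032638006601935, 0.34215514144626574], [-0.002100628677506789, -0.7691581636195095, -0.6390550106967496, 0.6728327159031682], [0.0, 0.0, 0.0, 1.0]]}
top {'camera_matrix': [[
[... 161 characters left out ...]
970890144839191, 0.07624244411536739, 0.4279728696535255], [-0.9997681246765696, -0.0008770433430366068, -0.021515754127369415, 0.023597735502876725], [0.021519990006805285, -0.0762412486155712, -0.9968571422423804, 1.2184201738513434], [0.0, 0.0, 0.0, 1.0]]}
wrist {'camera_matrix': [[326.75002103967415, 0.0, 257.235349966959], [0.0, 326.75002103967415, 195.34741468220562], [0.0, 0.0, 1.0]], 'T_tool_cam': [[0.00034036789110645686, -0.9645448415482516, -0.263918799619044, 0.07012151621983606], [0.999999292928002, 2.7583738886489276e-05, 0.0011888577010849277, -0.0003849999070090204], [-0.0011394266956604724, -0.2639190176584396, 0.9645441689342225, -0.1715703351744927], [0.0, 0.0, 0.0, 1.0]]}
```

View pics/scene0.png

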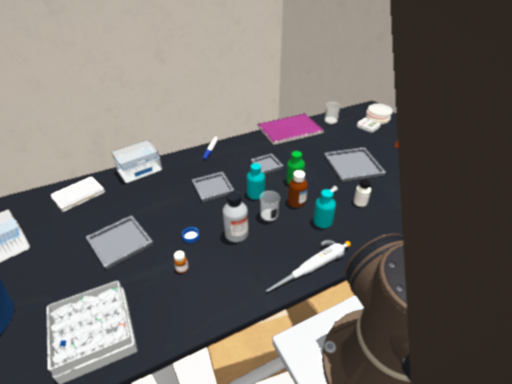

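View pics/top0.png

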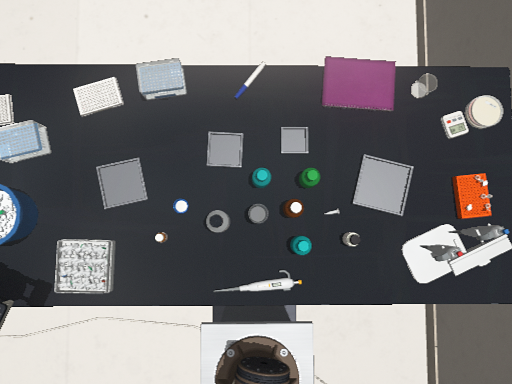

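View pics/wrist0.png

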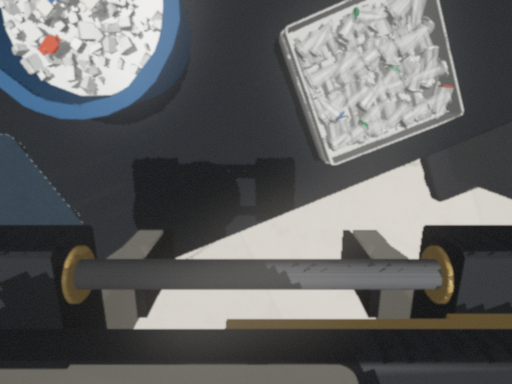

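Top view: large bottle (218,221), beaker (258,213), brown medium (294,208), small (351,239), tiny (161,237), blue cap (181,206). Trays are at (384,184), (122,183), (225,149) and (294,140). I'll enlarge it to measure.

```bash
cat > h.py <<'E'
import numpy as np, cv2
from station import *
def ray(n,uv,z):
    c=camera_info(n);K=np.array(c["camera_matrix"]);T=np.array(c["world_from_camera"])
    d=T[:3,:3]@np.linalg.inv(K)@np.array([uv[0],uv[1],1.]);o=T[:3,3]
    return (o+d*(z-o[2])/d[2])
def proj(n,p):
    c=camera_info(n);K=np.array(c["camera_matrix"]);T=np.linalg.inv(np.array(c["world_from_camera"]))
    q=K@(T[:3,:3]@np.array(p)+T[:3,3]);return q[:2]/q[2]
E
python3 - <<'E'
import cv2,numpy as np
from h import *
im=cv2.imread("pics/top0.png")
cv2.imwrite("pics/topA.png",cv2.resize(im[120:270,140:400],None,fx=3,fy=3,interpolation=cv2.INTER_CUBIC))
# trays: grey mask
g=cv2.cvtColor(im,cv2.COLOR_BGR2HSV)
m=((g[...,2]>75)&(g[...,2]<190)&(g[...,1]<60)).astype(np.uint8)*255
m=cv2.morphologyEx(m,cv2.MORPH_CLOSE,np.ones((3,3)))
cs,_=cv2.findContours(m,cv2.RETR_EXTERNAL,cv2.CHAIN_APPROX_NONE)
for c in cs:
    if cv2.contourArea(c)<80: continue
    r=cv2.minAreaRect(c); 
    p=ray("top",r[0],0.015); w=np.array(r[1])
    b=np.array([ray("top",q,0.015)[:2] for q in cv2.boxPoints(r)])
    print(np.round(r[0],1),np.round(w,1),p.round(4),np.round([np.linalg.norm(b[0]-b[1]),np.linalg.norm(b[1]-b[2])],3),"ang",round(r[2],1),b.mean(0).round(4))
E
```

```text
[283.  352.5] [20.5 10.6] [ 0.0717 -0.0719  0.015 ] [0.029 0.056] ang 45.0 [ 0.0717 -0.0718]
[224.8 360.1] [12.1 50.7] [0.0524 0.0895 0.015 ] [0.136 0.034] ang 23.2 [0.0527 0.0894]
[253.3 315.1] [ 24.1 115.9] [0.174  0.0106 0.015 ] [0.324 0.066] ang 85.9 [0.1741 0.01  ]
[468. 343.] [80. 86.] [ 0.094  -0.5926  0.015 ] [0.246 0.22 ] ang 90.0 [ 0.0947 -0.5929]
[254.8 280.9] [20.3 84.2] [0.2683 0.0065 0.015 ] [0.237 0.056] ang 88.2 [0.2683 0.0062]
[ 84.5 266. ] [54. 61.] [0.3112 0.4824 0.015 ] [0.17 0.15] ang 90.0 [0.3115 0.4823]
[456.2 250. ] [ 48.7 106.9] [ 0.3533 -0.5688  0.015 ] [0.312 0.138] ang 75.1 [ 0.3538 -0.5695]
[350.4 238.5] [15.5 14.3] [ 0.3866 -0.2656  0.015 ] [0.041 0.044] ang 14.0 [ 0.3866 -0.2656]
[483.9 237. ] [25.5 50.7] [ 0.3902 -0.6502  0.015 ] [0.149 0.072] ang 77.3 [ 0.3903 -0.6504]
[217.5 221. ] [22. 23.] [0.4364 0.1122 0.015 ] [0.065 0.062] ang 90.0 [0.4365 0.1122]
[258.  213.5] [19. 20.] [ 0.4576 -0.0027  0.015 ] [0.057 0.054] ang 90.0 [ 0.4577 -0.0027]
[121.3 182.9] [44.  45.2] [0.5445 0.3857 0.015 ] [0.128 0.126] ang 77.7 [0.5447 0.3856]
[383.  184.5] [52.2 51
[... 181 characters left out ...]
 [ 0.6697 -0.1083  0.015 ] [0.078 0.076] ang 90.0 [ 0.6698 -0.1083]
[471.9 115.2] [31.9 63.6] [ 0.7451 -0.6296  0.015 ] [0.191 0.094] ang 71.6 [ 0.7453 -0.6299]
[ 25.5 128.5] [51. 69.] [0.7002 0.6612 0.015 ] [0.2   0.145] ang 0.0 [0.7009 0.6611]
[106.7 103.4] [25.7 52.4] [0.7745 0.4331 0.015 ] [0.151 0.075] ang 40.2 [0.7748 0.433 ]
[423.9  85.9] [19.2 30. ] [ 0.8319 -0.4903  0.015 ] [0.091 0.056] ang 49.4 [ 0.832  -0.4904]
[284.9  73.1] [22.7 80.9] [ 0.8675 -0.0816  0.015 ] [0.238 0.068] ang 83.5 [ 0.8677 -0.082 ]
[130.   79.4] [ 40.4 258.9] [0.8456 0.368  0.015 ] [0.748 0.121] ang 88.3 [0.8459 0.3653]
[453.  54.] [108. 116.] [ 0.9291 -0.5804  0.015 ] [0.351 0.33 ] ang 90.0 [ 0.9308 -0.581 ]
```

View pics/topA.png

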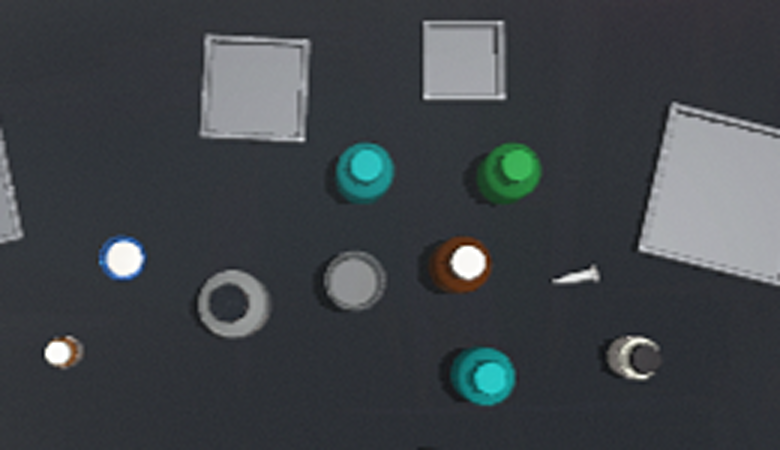

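```bash
python3 - <<'E'
import cv2,numpy as np
from h import *
im=cv2.imread("pics/top0.png");sc=cv2.imread("pics/scene0.png")
def cm(im,box,f):
    x0,y0,x1,y1=box;s=im[y0:y1,x0:x1].astype(int);m=f(s).astype(np.uint8)
    n,l,st,ce=cv2.connectedComponentsWithStats(m);k=1+np.argmax(st[1:,4]);return ce[k]+[x0,y0],st[k,4]
wh=lambda s:s.min(2)>150
def circ(box,f):
    return cm(im,box,f)
for n,b,z in(("tiny",(148,228,172,248),.054),("medium",(284,196,308,222),.104)):
    c,a=circ(b,wh);print(n,c.round(1),a,ray("top",c,z).round(4))
# large, small: dark cap within bright ring: crop guesses
for n,c,z in(("large cap",((229/3+140)-.33,302.5/3+120-.33),.135),("small cap",(645.5/3+140-.33,359/3+120-.33),.076),
  ("teal1 cap",(366.5/3+139.7,165/3+119.7),.104),("green",(516.5/3+139.7,167/3+119.7),.104),("teal2",(490/3+139.7,379/3+119.7),.104),("medium",(468/3+139.7,262/3+119.7),.104),("beaker rim",(353/3+139.7,281/3+119.7),.06),("bluecap",(123/3+139.7,258/3+119.7),.017)):
    p=ray("top",c,z);print(n,p.round(4),'scene px',proj("scene",p).round(0))
z=cv2.resize(sc[145:285,155:395],None,fx=3.3,fy=3.3,interpolation=cv2.INTER_CUBIC);cv2.imwrite("pics/scA.png",z)
E
```

```text
tiny [158.7 237.1] 49 [0.3925 0.2692 0.054 ]
medium [295.8 206.9] 96 [ 0.4727 -0.1007  0.104 ]
large cap [0.4368 0.1072 0.135 ] scene px [234. 195.]
small cap [ 0.3863 -0.263   0.076 ] scene px [365. 182.]
teal1 cap [ 0.5583 -0.0111  0.104 ] scene px [255. 166.]
green [ 0.5567 -0.1442  0.104 ] scene px [296. 154.]
teal2 [ 0.3701 -0.1189  0.104 ] scene px [327. 193.]
medium [ 0.4725 -0.1004  0.104 ] scene px [299. 173.]
beaker rim [4.569e-01 1.000e-04 6.000e-02] scene px [269. 200.]
bluecap [0.4797 0.2165 0.017 ] scene px [190. 233.]
```

View pics/scA.png

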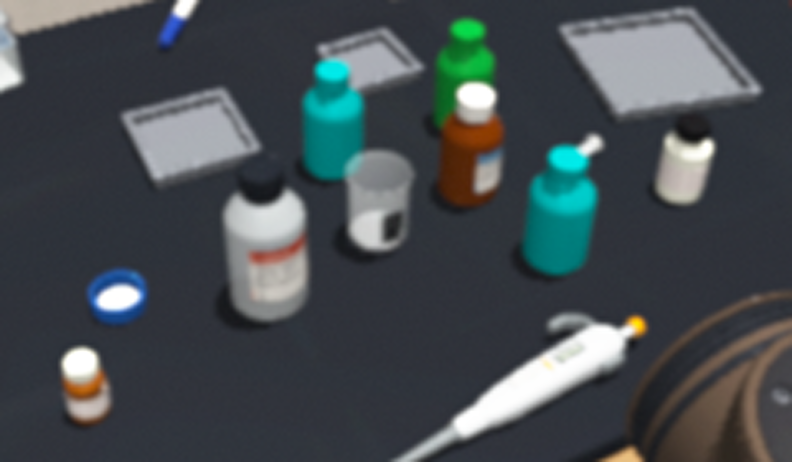

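Request:
{"name": "move_arm", "arguments": {"rows": [{"delta_pos":[0.5,-1.8,0],"delta_rot":[0,0,0],"hand":7.2},{"delta_pos":[1,-3.6,0],"delta_rot":[0,0,0],"hand":7.2},{"delta_pos":[1,-3.6,0],"delta_rot":[0,0,0],"hand":7.2},{"delta_pos":[1,-3.6,0],"delta_rot":[0,0,0],"hand":7.2},{"delta_pos":[1,-3.6,0],"delta_rot":[0,0,0],"hand":7.2},{"delta_pos":[1,-3.6,0],"delta_rot":[0,0,0],"hand":7.2},{"delta_pos":[1,-3.6,0],"delta_rot":[0,0,0],"hand":7.2},{"delta_pos":[1,-3.6,0],"delta_rot":[0,0,0],"hand":7.2},{"delta_pos":[1,-3.6,0],"delta_rot":[0,0,0],"hand":7.2},{"delta_pos":[1,-3.6,0],"delta_rot":[0,0,0],"hand":7.2}], "force": 20}}

```text
t: 1.15
eef_pos: [0.3621, 0.2763, 0.2136]
ee_rot: [-3.142, 0.0, -0.407]
force: [0.3, -0.2, -0.1]
width: 0.0723
```

Request:
{"name": "move_arm", "arguments": {"rows": [{"delta_pos":[1,-3.6,0],"delta_rot":[0,0,0],"hand":7.2},{"delta_pos":[1,-3.6,0],"delta_rot":[0,0,0],"hand":7.2},{"delta_pos":[1,-3.6,0],"delta_rot":[0,0,0],"hand":7.2},{"delta_pos":[1,-3.6,0],"delta_rot":[0,0,0],"hand":7.2},{"delta_pos":[1,-3.6,0],"delta_rot":[0,0,0],"hand":7.2},{"delta_pos":[1,-3.6,0],"delta_rot":[0,0,0],"hand":7.2},{"delta_pos":[1,-3.6,0],"delta_rot":[0,0,0],"hand":7.2},{"delta_pos":[1,-3.6,0],"delta_rot":[0,0,0],"hand":7.2},{"delta_pos":[1.1,-3.6,0],"delta_rot":[0,0,0],"hand":7.2},{"delta_pos":[1,-1.8,0],"delta_rot":[0,0,0],"hand":7.2}]}}

```text
t: 2.15
eef_pos: [0.463, -0.0664, 0.2136]
ee_rot: [3.141, 0.0, -0.408]
force: [0.7, 1.3, -0.2]
width: 0.0719
```

```bash
python3 - <<'E'
from h import *
s=get_state();print(s['t'],s['eef_pos'],s['ee_rot'],s['q'])
cv2.imwrite("pics/w1.png",grab_frame("wrist"))
E
```

```text
2.15 [ 0.46296419 -0.06643376  0.21359738] [ 3.14139938e+00  1.95632318e-04 -4.08413354e-01] [ 2.80047968e-01  1.07422021e-02 -4.25366131e-01  2.75315255e-05
 -1.13496186e+00  8.82323398e-01]
```

View pics/w1.png

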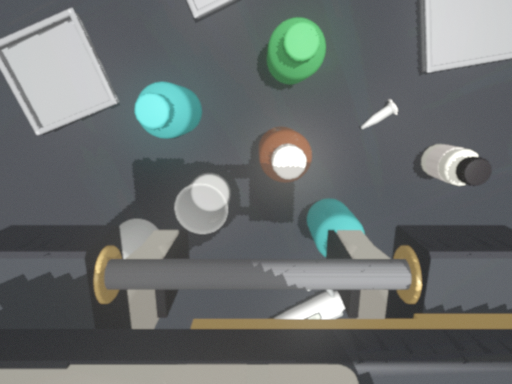

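Wrist view: brown bottle's cap at (289,160); green, teal and beaker sit around it. I'll cross-check its position.

```bash
cat >> h.py <<'E'
from scipy.spatial.transform import Rotation as Ro
def wray(s,uv,z):
    c=camera_info("wrist");K=np.array(c["camera_matrix"]);T=np.eye(4)
    T[:3,:3]=Ro.from_euler('xyz',s['ee_rot']).as_matrix();T[:3,3]=s['eef_pos'];T=T@np.array(c["T_tool_cam"])
    d=T[:3,:3]@np.linalg.inv(K)@np.array([uv[0],uv[1],1.]);o=T[:3,3];return o+d*(z-o[2])/d[2]
E
python3 - <<'E'
from h import *
s=get_state()
for uv,z in(((289,160),.104),((473,171),.076)):print(wray(s,uv,z).round(4))
print(s['eef_pos'])
E
```

```text
[ 0.4762 -0.1025  0.104 ]
[ 0.3907 -0.2619  0.076 ]
[ 0.46423081 -0.06732445  0.21341315]
```

Request:
{"name": "move_arm", "arguments": {"rows": [{"delta_pos":[0.6,-1.8,0],"delta_rot":[0,0,0],"hand":7.2},{"delta_pos":[0.5,-1.7,0],"delta_rot":[0,0,0],"hand":7.2},{"delta_pos":[0,0,-1],"delta_rot":[0,0,0],"hand":7.2},{"delta_pos":[0,0,-2],"delta_rot":[0,0,0],"hand":7.2},{"delta_pos":[0,0,-2],"delta_rot":[0,0,0],"hand":7.2},{"delta_pos":[0,0,-2],"delta_rot":[0,0,0],"hand":7.2},{"delta_pos":[0,0,-2],"delta_rot":[0,0,0],"hand":7.2},{"delta_pos":[0,0,-2],"delta_rot":[0,0,0],"hand":7.2},{"delta_pos":[0,0,-2],"delta_rot":[0,0,0],"hand":7.2},{"delta_pos":[0,0,-1.4],"delta_rot":[0,0,0],"hand":7.2}]}}

```text
t: 3.2
eef_pos: [0.4728, -0.0986, 0.0679]
ee_rot: [3.141, 0.002, -0.407]
force: [-0.4, 0.2, -0.4]
width: 0.0719
```

Request:
{"name": "move_arm", "arguments": {"rows": [{"delta_pos":[0,0,0],"delta_rot":[0,0,0],"hand":6.2},{"delta_pos":[0,0,0],"delta_rot":[0,0,0],"hand":5.6},{"delta_pos":[0,0,0],"delta_rot":[0,0,0],"hand":5.2},{"delta_pos":[0,0,0],"delta_rot":[0,0,0],"hand":4.5},{"delta_pos":[0,0,0],"delta_rot":[0,0,0],"hand":4},{"delta_pos":[0,0,0],"delta_rot":[0,0,0],"hand":4},{"delta_pos":[0,0,0],"delta_rot":[0,0,0],"hand":4},{"delta_pos":[0,0,0.5],"delta_rot":[0,0,0],"hand":4},{"delta_pos":[0,0,1],"delta_rot":[0,0,0],"hand":4},{"delta_pos":[0,0,1],"delta_rot":[0,0,0],"hand":4}]}}

```text
t: 4.2
eef_pos: [0.4742, -0.0992, 0.0956]
ee_rot: [3.142, -0.0, -0.407]
force: [0.4, 0.1, 0.7]
width: 0.04
```

Width 40 mm is less than the 52 mm body, so I'll look.

```bash
python3 - <<'E'
from h import *
s=get_state();print(s['eef_pos'],s['force'],s['width'])
a=grab_frame("wrist");b=grab_frame("scene")
b=cv2.resize(b[140:290,190:390],(512,384))
cv2.imwrite("pics/w2.png",cv2.resize(np.hstack([a,b]),(800,300)))
cv2.imwrite("pics/s2.png",b)
E
```

```text
[ 0.47418771 -0.09915889  0.09562186] [0.40202002 0.07785238 0.69488551] 0.040030794208440544
```

View pics/w2.png

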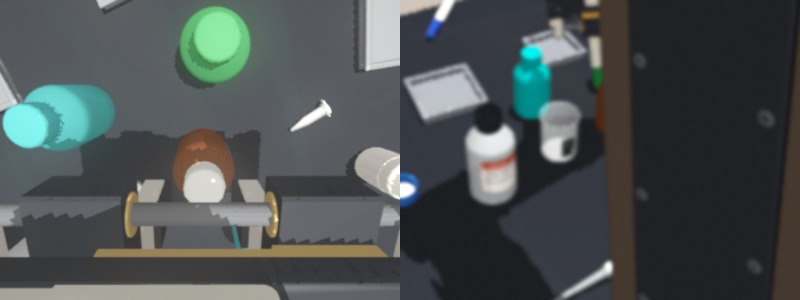

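```bash
python3 - <<'E'
from h import *
s=get_state()
c=camera_info("wrist");K=np.array(c["camera_matrix"]);T=np.linalg.inv(np.array(c["T_tool_cam"]))
for p in([0,0,.003],[0,0,.022],[0,0,-.035],[0,.02,.022],[0,-.02,.022],[0,0,-.008]):
    q=K@(T[:3,:3]@np.array(p)+T[:3,3]);print(p,(q[:2]/q[2]).round())
for z in(.104,.13):print(wray(s,(261,234),z).round(4))
a=cv2.imread("pics/w2.png")
E
```

```text
[0, 0, 0.003] [258. 233.]
[0, 0, 0.022] [257. 222.]
[0, 0, -0.035] [258. 264.]
[0, 0.02, 0.022] [289. 222.]
[0, -0.02, 0.022] [226. 222.]
[0, 0, -0.008] [258. 241.]
[ 0.478  -0.1021  0.104 ]
[ 0.4877 -0.106   0.13  ]
```

```bash
python3 - <<'E'
from h import *
a=grab_frame("wrist");cv2.imwrite("pics/w3.png",cv2.resize(a[150:340,130:390],(780,570),interpolation=cv2.INTER_CUBIC))
t=grab_frame("top");cv2.imwrite("pics/t3.png",cv2.resize(t[150:280,200:400],(800,520),interpolation=cv2.INTER_CUBIC))
E
```

```text
(no output)
```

View pics/w3.png

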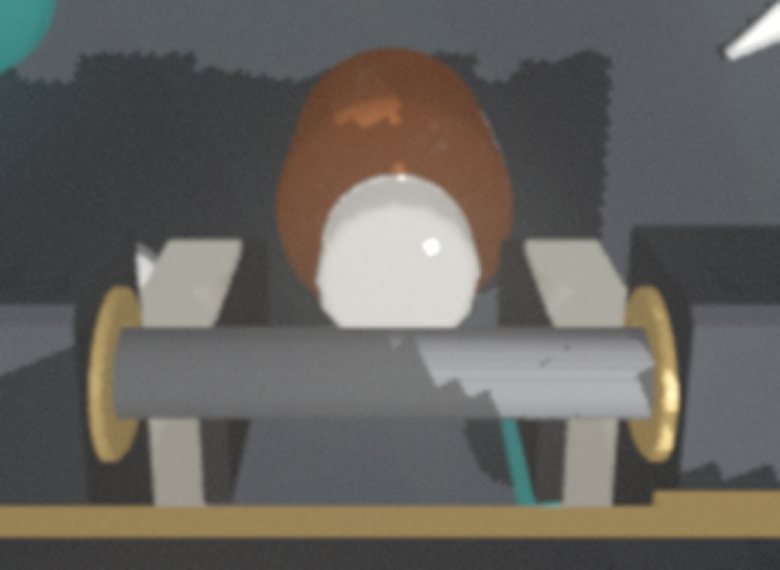

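View pics/t3.png

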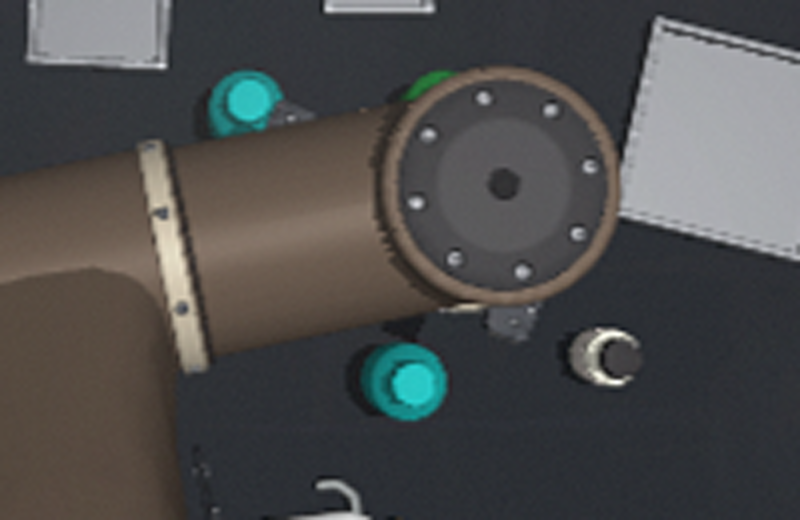

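Request:
{"name": "move_arm", "arguments": {"rows": [{"delta_pos":[0,0,0],"delta_rot":[0,0,0],"hand":5},{"delta_pos":[0,0,0],"delta_rot":[0,0,0],"hand":6},{"delta_pos":[0,0,0],"delta_rot":[0,0,0],"hand":7.2},{"delta_pos":[0,0,0],"delta_rot":[0,0,0],"hand":7.2},{"delta_pos":[0.2,-0.2,0],"delta_rot":[0,0,0],"hand":7.2},{"delta_pos":[0,0,0],"delta_rot":[0,0,0],"hand":7.2},{"delta_pos":[0,0,-1],"delta_rot":[0,0,0],"hand":7.2},{"delta_pos":[0,0,-1.4],"delta_rot":[0,0,0],"hand":7.2},{"delta_pos":[0,0,-0.4],"delta_rot":[0,0,0],"hand":7.2},{"delta_pos":[0,0,0],"delta_rot":[0,0,0],"hand":7.2}]}}

```text
t: 5.4
eef_pos: [0.4753, -0.1012, 0.0657]
ee_rot: [3.14, 0.002, -0.407]
force: [0.6, 0.3, 0.5]
width: 0.0722
```

Request:
{"name": "move_arm", "arguments": {"rows": [{"delta_pos":[0,0,0],"delta_rot":[0,0,0],"hand":6.2},{"delta_pos":[0,0,0],"delta_rot":[0,0,0],"hand":5.7},{"delta_pos":[0,0,0],"delta_rot":[0,0,0],"hand":5.2},{"delta_pos":[0,0,0],"delta_rot":[0,0,0],"hand":4.5},{"delta_pos":[0,0,0],"delta_rot":[0,0,0],"hand":4},{"delta_pos":[0,0,0],"delta_rot":[0,0,0],"hand":4},{"delta_pos":[0,0,0],"delta_rot":[0,0,0],"hand":3},{"delta_pos":[0,0,0],"delta_rot":[0,0,0],"hand":3},{"delta_pos":[0,0,0],"delta_rot":[0,0,0],"hand":3},{"delta_pos":[0,0,0],"delta_rot":[0,0,0],"hand":3}]}}

```text
t: 6.4
eef_pos: [0.476, -0.1012, 0.0666]
ee_rot: [3.141, 0.0, -0.407]
force: [-0.6, -0.8, -1.0]
width: 0.0344
```

```bash
python3 - <<'E'
from h import *
a=grab_frame("wrist");cv2.imwrite("pics/w4.png",cv2.resize(a,(800,600),interpolation=cv2.INTER_CUBIC));s=get_state();print(s['width'],s['eef_pos'],s['force'])
E
```

```text
0.03442584652617881 [ 0.47595854 -0.10113928  0.06656254] [-0.24144545 -0.56618731 -1.38835073]
```

View pics/w4.png

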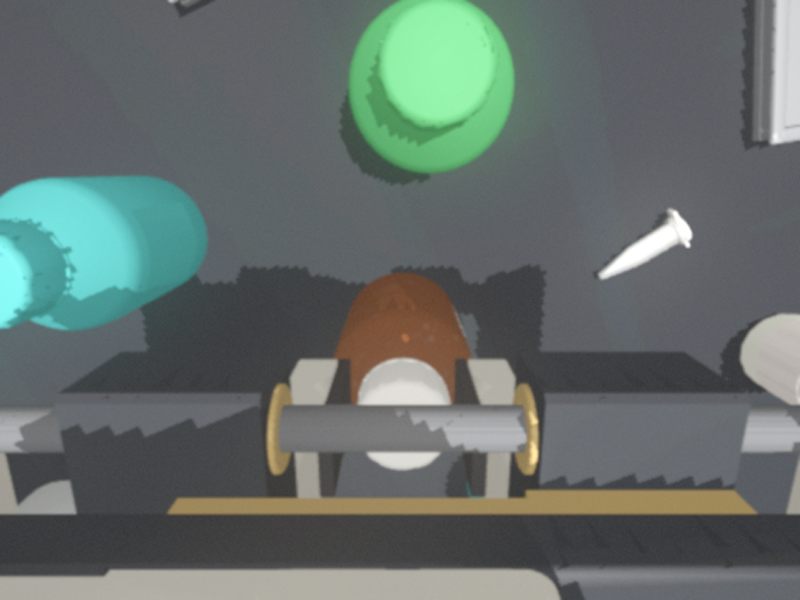

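```bash
python3 - <<'E'
from h import *
a=grab_frame("wrist");cv2.imwrite("pics/w5.png",cv2.resize(a[160:330,170:350],None,fx=3.5,fy=3.5,interpolation=cv2.INTER_CUBIC))
t=grab_frame("scene");cv2.imwrite("pics/s5.png",cv2.resize(t[130:260,220:400],(780,563),interpolation=cv2.INTER_CUBIC))
s=get_state();print(s['width'],s['joint_efforts'])
c=camera_info("wrist");K=np.array(c["camera_matrix"]);T=np.linalg.inv(np.array(c["T_tool_cam"]))
R=Ro.from_euler('xyz',s['ee_rot']).as_matrix()
def pw(p):
    p=R.T@(np.array(p)-s['eef_pos']);q=K@(T[:3,:3]@p+T[:3,3]);return (q[:2]/q[2]-[170,160])*3.5,q[2]
for z,r in((.104,15),(.088,15),(.065,26),(0,26)):
    u,d=pw([.4755,-.1012,z]);print(z,u.round(),"r",round(r/1000/d*326*3.5))
E
```

```text
0.03459777968018328 [ 2.32759584e-01 -3.91724217e+01  2.24848169e+01  5.23070902e+00
  1.89492968e-01 -1.53365625e-03]
0.104 [309. 376.] r 116
0.088 [308. 322.] r 105
0.065 [308. 261.] r 160
0 [307. 148.] r 119
```

View pics/w5.png

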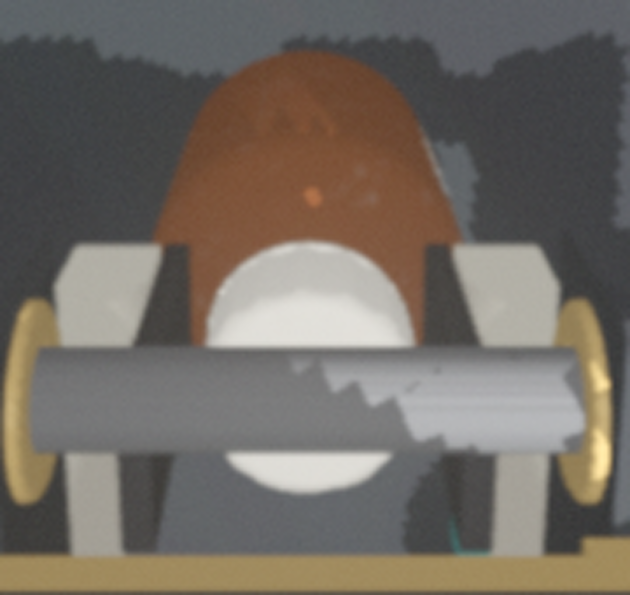

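View pics/s5.png

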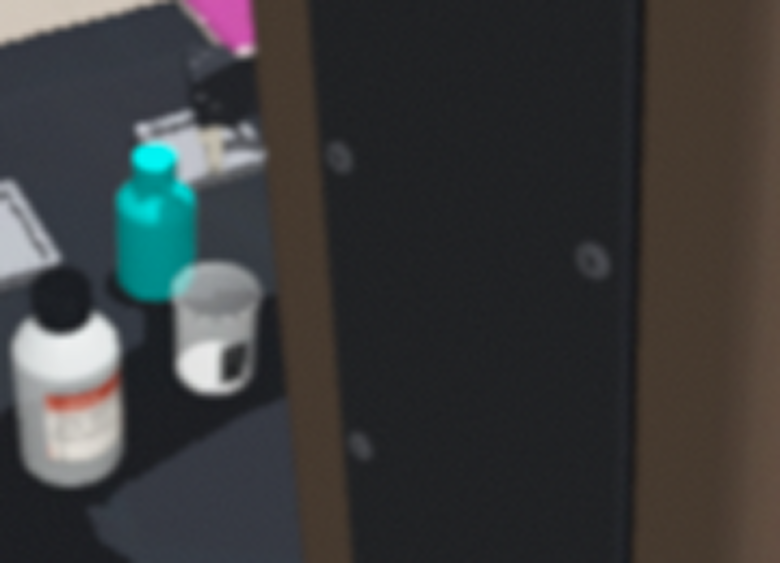

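Request:
{"name": "move_arm", "arguments": {"rows": [{"delta_pos":[0,0,0],"delta_rot":[0,0,0],"hand":4.5},{"delta_pos":[0,0,0],"delta_rot":[0,0,0],"hand":5.5},{"delta_pos":[0,0,0],"delta_rot":[0,0,0],"hand":5.5},{"delta_pos":[0,0,0.6],"delta_rot":[0,0,0],"hand":5.5},{"delta_pos":[0,0,0.6],"delta_rot":[0,0,0],"hand":4.5},{"delta_pos":[0,0,0],"delta_rot":[0,0,0],"hand":3.6},{"delta_pos":[0,0,0],"delta_rot":[0,0,0],"hand":2.5},{"delta_pos":[0,0,0],"delta_rot":[0,0,0],"hand":2},{"delta_pos":[0,0,0],"delta_rot":[0,0,0],"hand":2},{"delta_pos":[0,0,0],"delta_rot":[0,0,0],"hand":2}]}}

```text
t: 7.55
eef_pos: [0.4761, -0.1012, 0.0786]
ee_rot: [3.141, 0.0, -0.407]
force: [-0.5, -0.8, 2.3]
width: 0.029
```

```bash
python3 - <<'E'
from h import *
a=grab_frame("wrist");cv2.imwrite("pics/w6.png",cv2.resize(a[160:330,170:350],None,fx=3.5,fy=3.5,interpolation=cv2.INTER_CUBIC))
s=get_state();print(s['width'],s['eef_pos'],s['force'])
E
```

```text
0.029259324484857702 [ 0.47611521 -0.10120178  0.0786743 ] [ 0.26853806 -1.03304859  2.44002333]
```

View pics/w6.png

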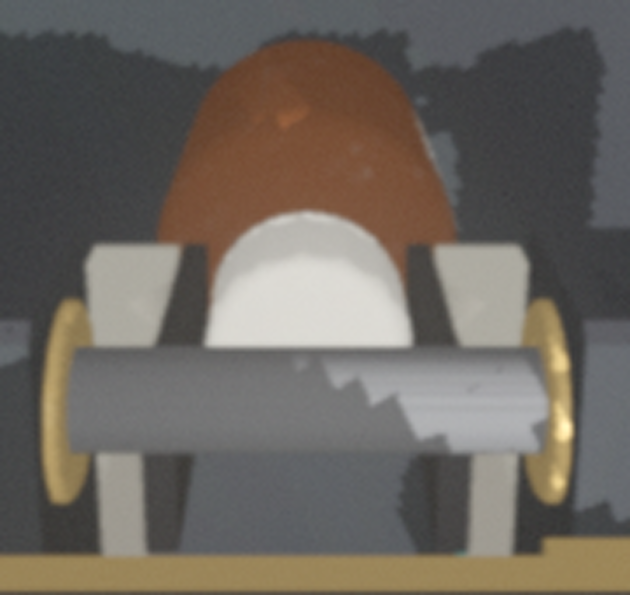

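Width of 29 mm at this height means the cap (30 mm) is held. The fingers are effectively shorter than described: tips sit about 12 mm above the TCP height. I'll lift.

Request:
{"name": "move_arm", "arguments": {"rows": [{"delta_pos":[0,0,0],"delta_rot":[0,0,0],"hand":2},{"delta_pos":[0,0,0.4],"delta_rot":[0,0,0],"hand":2},{"delta_pos":[0,0,0.8],"delta_rot":[0,0,0],"hand":2},{"delta_pos":[0,0,1.2],"delta_rot":[0,0,0],"hand":2},{"delta_pos":[0,0,1.6],"delta_rot":[0,0,0],"hand":2},{"delta_pos":[0,0,2],"delta_rot":[0,0,0],"hand":2},{"delta_pos":[0,0,2],"delta_rot":[0,0,0],"hand":2},{"delta_pos":[0,0,2],"delta_rot":[0,0,0],"hand":2},{"delta_pos":[0,0,1.5],"delta_rot":[0,0,0],"hand":2},{"delta_pos":[0,0,0.5],"delta_rot":[0,0,0],"hand":2}], "force": 30}}

```text
t: 8.6
eef_pos: [0.4768, -0.101, 0.2006]
ee_rot: [-3.14, -0.002, -0.407]
force: [0.7, -0.4, -3.0]
width: 0.0289
```

```bash
python3 - <<'E'
from h import *
a=grab_frame("wrist");cv2.imwrite("pics/w7.png",a)
s=get_state();print(s['width'],s['eef_pos'],s['force'],s['moment'])
E
```

```text
0.028760692892361973 [ 0.47669311 -0.10099356  0.20039248] [ 1.04328894 -0.30967315 -2.24702329] [-0.04837584 -0.14648074 -0.02445308]
```

View pics/w7.png

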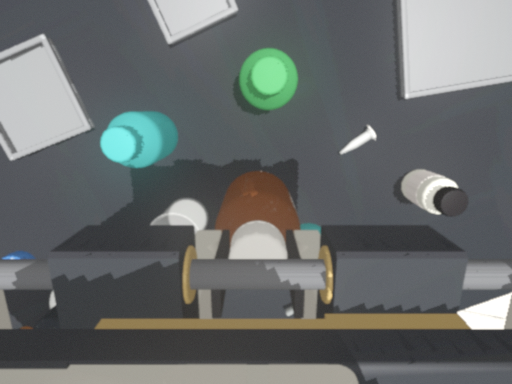

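Request:
{"name": "move_arm", "arguments": {"rows": [{"delta_pos":[0.1,0.8,0],"delta_rot":[0,0,0],"hand":2},{"delta_pos":[0.2,1.6,0],"delta_rot":[0,0,0],"hand":2},{"delta_pos":[0.3,2.4,0],"delta_rot":[0,0,0],"hand":2},{"delta_pos":[0.4,3,0],"delta_rot":[0,0,0],"hand":2},{"delta_pos":[0.4,3,0],"delta_rot":[0,0,0],"hand":2},{"delta_pos":[0.4,3,0],"delta_rot":[0,0,0],"hand":2},{"delta_pos":[0.4,3,0],"delta_rot":[0,0,0],"hand":2},{"delta_pos":[0.4,3,0],"delta_rot":[0,0,0],"hand":2},{"delta_pos":[0.4,3,0],"delta_rot":[0,0,0],"hand":2},{"delta_pos":[0.4,3,0],"delta_rot":[0,0,0],"hand":2}]}}

```text
t: 9.65
eef_pos: [0.5092, 0.1584, 0.1973]
ee_rot: [3.14, 0.001, -0.407]
force: [0.1, -0.3, -2.4]
width: 0.0287
```

Request:
{"name": "move_arm", "arguments": {"rows": [{"delta_pos":[0.4,3,0],"delta_rot":[0,0,0],"hand":2},{"delta_pos":[0.4,3,0],"delta_rot":[0,0,0],"hand":2},{"delta_pos":[0.5,3,0],"delta_rot":[0,0,0],"hand":2},{"delta_pos":[0.5,3,0],"delta_rot":[0,0,0],"hand":2},{"delta_pos":[0.5,3,0],"delta_rot":[0,0,0],"hand":2},{"delta_pos":[0.5,3,0],"delta_rot":[0,0,0],"hand":2},{"delta_pos":[0.3,2.4,0],"delta_rot":[0,0,0],"hand":2},{"delta_pos":[0.2,1.6,0],"delta_rot":[0,0,0],"hand":2},{"delta_pos":[0.1,0.8,0],"delta_rot":[0,0,0],"hand":2},{"delta_pos":[0,0,0],"delta_rot":[0,0,0],"hand":2}]}}

```text
t: 10.65
eef_pos: [0.5436, 0.3853, 0.1976]
ee_rot: [3.14, 0.001, -0.406]
force: [-0.3, 0.1, -2.1]
width: 0.0285
```

```bash
python3 - <<'E'
from h import *
a=grab_frame("wrist");cv2.imwrite("pics/w8.png",a)
s=get_state();print(s['width'],s['eef_pos'],s['force'],s['q'])
b=grab_frame("scene");cv2.imwrite("pics/s8.png",b)
for z in (0,.015):print(z,[wray(s,p,z).round(4)[:2].tolist() for p in((157,172),)])
E
```

```text
0.028906427091348778 [0.54367933 0.38455664 0.19800675] [-0.60355413  0.58756622 -2.35585661] [ 9.07696449e-01  3.54078243e-01 -3.09186616e-02 -1.42566954e-04
 -1.18710696e+00  2.56511252e-01]
0 [[0.5862, 0.4914]]
0.015 [[0.5871, 0.4859]]
```

View pics/w8.png

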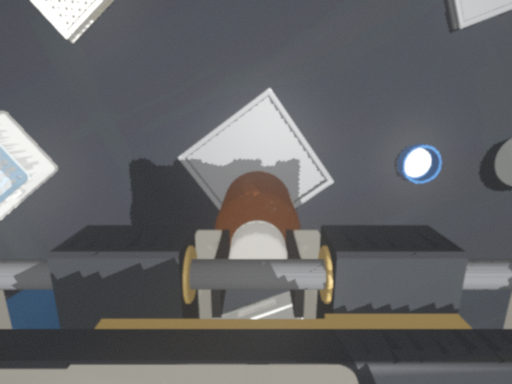

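View pics/s8.png

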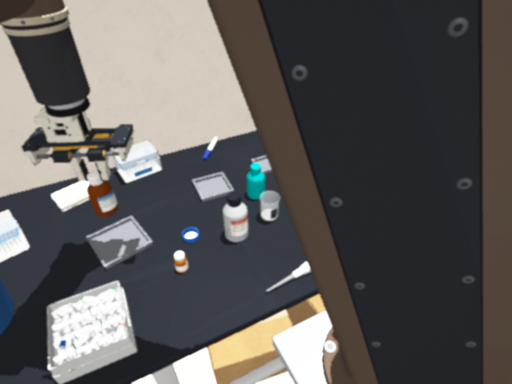

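```bash
python3 - <<'E'
from h import *
s=get_state();A=[wray(s,p,.015)[:2] for p in((269,90),(332,181),(180,158))];print(np.round(A,4),(A[1]+A[2])/2,np.linalg.norm(A[0]-A[1]),np.linalg.norm(A[0]-A[2]),s['eef_pos'])
E
```

```text
[[0.6178 0.3388]
 [0.5011 0.3117]
 [0.5911 0.4553]] [0.54608089 0.38351284] 0.11985291421810512 0.11962133110219052 [0.54378235 0.3841268  0.19836091]
```

Request:
{"name": "move_arm", "arguments": {"rows": [{"delta_pos":[0.2,0,-0.6],"delta_rot":[0,0,0],"hand":2},{"delta_pos":[0,0,-1.2],"delta_rot":[0,0,0],"hand":2},{"delta_pos":[0,0,-1.8],"delta_rot":[0,0,0],"hand":2},{"delta_pos":[0,0,-2],"delta_rot":[0,0,0],"hand":2},{"delta_pos":[0,0,-2],"delta_rot":[0,0,0],"hand":2},{"delta_pos":[0,0,-1.6],"delta_rot":[0,0,0],"hand":2},{"delta_pos":[0,0,-1],"delta_rot":[0,0,0],"hand":2},{"delta_pos":[0,0,-0.6],"delta_rot":[0,0,0],"hand":2},{"delta_pos":[0,0,-0.4],"delta_rot":[0,0,0],"hand":2},{"delta_pos":[0,0,-0.2],"delta_rot":[0,0,0],"hand":2}]}}

```text
t: 11.75
eef_pos: [0.5463, 0.385, 0.0848]
ee_rot: [-3.141, -0.0, -0.407]
force: [0.6, 0.7, -1.9]
width: 0.0288
```

Request:
{"name": "move_arm", "arguments": {"rows": [{"delta_pos":[0,0,-0.1],"delta_rot":[0,0,0],"hand":2},{"delta_pos":[0,0,-0.1],"delta_rot":[0,0,0],"hand":2},{"delta_pos":[0,0,0],"delta_rot":[0,0,0],"hand":2},{"delta_pos":[0,0,0],"delta_rot":[0,0,0],"hand":2},{"delta_pos":[0,0,0],"delta_rot":[0,0,0],"hand":2},{"delta_pos":[0,0,0],"delta_rot":[0,0,0],"hand":2},{"delta_pos":[0,0,0],"delta_rot":[0,0,0],"hand":2},{"delta_pos":[0,0,0],"delta_rot":[0,0,0],"hand":2},{"delta_pos":[0,0,0],"delta_rot":[0,0,0],"hand":2},{"delta_pos":[0,0,0],"delta_rot":[0,0,0],"hand":2}]}}

```text
t: 12.75
eef_pos: [0.5461, 0.385, 0.0828]
ee_rot: [-3.141, -0.0, -0.407]
force: [-0.7, 0.7, -0.4]
width: 0.0292
```

Contact has started (weight reading fell away). Release and rise.

Request:
{"name": "move_arm", "arguments": {"rows": [{"delta_pos":[0,0,-0.05],"delta_rot":[0,0,0],"hand":2.8},{"delta_pos":[0,0,0],"delta_rot":[0,0,0],"hand":3.2},{"delta_pos":[0,0,0],"delta_rot":[0,0,0],"hand":4},{"delta_pos":[0,0,0],"delta_rot":[0,0,0],"hand":5},{"delta_pos":[0,0,0],"delta_rot":[0,0,0],"hand":6},{"delta_pos":[0,0,0],"delta_rot":[0,0,0],"hand":6},{"delta_pos":[0,0,2],"delta_rot":[0,0,0],"hand":6},{"delta_pos":[0,0,4],"delta_rot":[0,0,0],"hand":6},{"delta_pos":[0,0,4],"delta_rot":[0,0,0],"hand":6},{"delta_pos":[0,0,4],"delta_rot":[0,0,0],"hand":6}]}}

```text
t: 13.75
eef_pos: [0.546, 0.3847, 0.2236]
ee_rot: [3.141, 0.0, -0.407]
force: [-0.3, 1.1, -0.6]
width: 0.0603
```

```bash
python3 - <<'E'
from h import *
a=grab_frame("wrist");b=grab_frame("scene")
s=get_state();print(s['width'],s['eef_pos'],s['force'])
cv2.imwrite("pics/w9.png",np.hstack([cv2.resize(a,(400,300)),cv2.resize(b[130:290,40:253],(400,300))]))
E
```

```text
0.06004592688929803 [0.54866224 0.38678378 0.22937893] [ 1.2312776   0.4491182  -0.51142662]
```

View pics/w9.png

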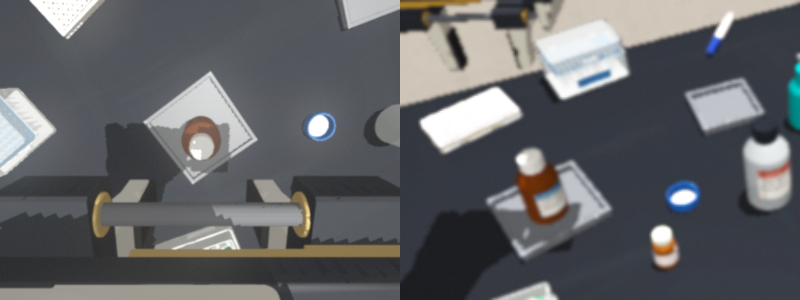

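Request:
{"name": "move_arm", "arguments": {"rows": [{"delta_pos":[-0.6,-1.4,0],"delta_rot":[0,0,0],"hand":6},{"delta_pos":[-1.2,-3,0],"delta_rot":[0,0,0],"hand":6},{"delta_pos":[-1.4,-3.6,0],"delta_rot":[0,0,0],"hand":6},{"delta_pos":[-1.4,-3.6,0],"delta_rot":[0,0,0],"hand":6},{"delta_pos":[-1.4,-3.6,0],"delta_rot":[0,0,0],"hand":6},{"delta_pos":[-1.4,-3.6,0],"delta_rot":[0,0,0],"hand":6},{"delta_pos":[-1.4,-3.6,0],"delta_rot":[0,0,0],"hand":6},{"delta_pos":[-1.2,-3,0],"delta_rot":[0,0,0],"hand":6},{"delta_pos":[-0.6,-1.6,0],"delta_rot":[0,0,0],"hand":6},{"delta_pos":[-0.3,-0.8,0],"delta_rot":[0,0,0],"hand":6}]}}

```text
t: 14.85
eef_pos: [0.4367, 0.1059, 0.2225]
ee_rot: [-3.141, -0.0, -0.408]
force: [0.7, 0.2, 0.2]
width: 0.0598
```

```bash
python3 - <<'E'
from h import *
a=grab_frame("wrist");cv2.imwrite("pics/w10.png",a)
s=get_state();print(s['width'],s['eef_pos'],s['force'])
E
```

```text
0.059997237843028996 [0.4366362  0.10571006 0.22246329] [-1.07983319 -0.49375836  0.37702302]
```

View pics/w10.png

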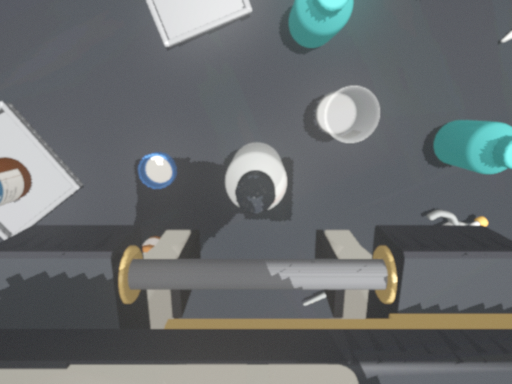

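```bash
python3 - <<'E'
from h import *
s=get_state()
print(wray(s,(255.5,191),.135),s['eef_pos'])
E
```

```text
[0.43997012 0.10595843 0.135     ] [0.4366362  0.10571006 0.22246329]
```

Request:
{"name": "move_arm", "arguments": {"rows": [{"delta_pos":[0.2,0.1,-1],"delta_rot":[0,0,0],"hand":6},{"delta_pos":[0,0,-2],"delta_rot":[0,0,0],"hand":6},{"delta_pos":[0,0,-2],"delta_rot":[0,0,0],"hand":6},{"delta_pos":[0,0,-2],"delta_rot":[0,0,0],"hand":6},{"delta_pos":[0,0,-2],"delta_rot":[0,0,0],"hand":6},{"delta_pos":[0,0,-1.5],"delta_rot":[0,0,0],"hand":6},{"delta_pos":[0,0,-1.1],"delta_rot":[0,0,0],"hand":6},{"delta_pos":[0,0,0],"delta_rot":[0,0,0],"hand":5},{"delta_pos":[0,0,0],"delta_rot":[0,0,0],"hand":4.2},{"delta_pos":[0,0,0],"delta_rot":[0,0,0],"hand":3.8}]}}

```text
t: 15.9
eef_pos: [0.4397, 0.1084, 0.1067]
ee_rot: [-3.141, -0.001, -0.406]
force: [0.2, 0.1, 0.1]
width: 0.0416
```

Request:
{"name": "move_arm", "arguments": {"rows": [{"delta_pos":[0,0,0],"delta_rot":[0,0,0],"hand":3.4},{"delta_pos":[0,0,0],"delta_rot":[0,0,0],"hand":3},{"delta_pos":[0,0,0],"delta_rot":[0,0,0],"hand":2.5},{"delta_pos":[0,0,0],"delta_rot":[0,0,0],"hand":2.2},{"delta_pos":[0,0,0],"delta_rot":[0,0,0],"hand":2.2},{"delta_pos":[0,0,0],"delta_rot":[0,0,0],"hand":2.2},{"delta_pos":[0,0,0],"delta_rot":[0,0,0],"hand":2.2},{"delta_pos":[0,0,0],"delta_rot":[0,0,0],"hand":2.2},{"delta_pos":[0,0,0.3],"delta_rot":[0,0,0],"hand":2.2},{"delta_pos":[0,0,0.5],"delta_rot":[0,0,0],"hand":2.2}], "force": 40}}

```text
t: 16.9
eef_pos: [0.4382, 0.1075, 0.1136]
ee_rot: [3.14, 0.001, -0.407]
force: [-0.8, -1.1, -4.6]
width: 0.0333
```

Request:
{"name": "move_arm", "arguments": {"rows": [{"delta_pos":[0,0,0.5],"delta_rot":[0,0,0],"hand":2.2},{"delta_pos":[0,0,1],"delta_rot":[0,0,0],"hand":2.2},{"delta_pos":[0,0,1.5],"delta_rot":[0,0,0],"hand":2.2},{"delta_pos":[0,0,2],"delta_rot":[0,0,0],"hand":2.2},{"delta_pos":[0,0,2],"delta_rot":[0,0,0],"hand":2.2},{"delta_pos":[0,0,2],"delta_rot":[0,0,0],"hand":2.2},{"delta_pos":[0,0,1.8],"delta_rot":[0,0,0],"hand":2.2},{"delta_pos":[0,0,1.2],"delta_rot":[0,0,0],"hand":2.2},{"delta_pos":[0,0,0.5],"delta_rot":[0,0,0],"hand":2.2},{"delta_pos":[0,0,0],"delta_rot":[0,0,0],"hand":2.2}]}}

```text
t: 17.9
eef_pos: [0.4391, 0.108, 0.2396]
ee_rot: [-3.141, -0.0, -0.407]
force: [-1.3, 0.3, -3.3]
width: 0.0333
```

```bash
python3 - <<'E'
from h import *
a=grab_frame("wrist");b=grab_frame("scene")
s=get_state();print(s['width'],s['eef_pos'],s['force'])
cv2.imwrite("pics/w11.png",np.hstack([cv2.resize(a,(400,300)),cv2.resize(b[90:290,130:397],(400,300))]))
E
```

```text
0.03329163442359935 [0.43859642 0.10769799 0.23838761] [-0.09860116 -0.37429129 -4.16315607]
```

View pics/w11.png

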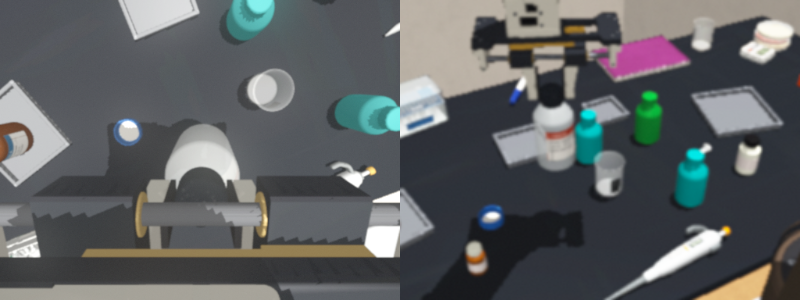

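Request:
{"name": "move_arm", "arguments": {"rows": [{"delta_pos":[0.2,-0.8,0],"delta_rot":[0,0,0],"hand":2.2},{"delta_pos":[0.3,-1.6,0],"delta_rot":[0,0,0],"hand":2.2},{"delta_pos":[0.5,-2.4,0],"delta_rot":[0,0,0],"hand":2.2},{"delta_pos":[0.6,-2.9,0],"delta_rot":[0,0,0],"hand":2.2},{"delta_pos":[0.6,-2.9,0],"delta_rot":[0,0,0],"hand":2.2},{"delta_pos":[0.6,-2.9,0],"delta_rot":[0,0,0],"hand":2.2},{"delta_pos":[0.6,-2.9,0],"delta_rot":[0,0,0],"hand":2.2},{"delta_pos":[0.6,-2.9,0],"delta_rot":[0,0,0],"hand":2.2},{"delta_pos":[0.6,-2.9,0],"delta_rot":[0,0,0],"hand":2.2},{"delta_pos":[0.6,-2.9,0],"delta_rot":[0,0,0],"hand":2.2}]}}

```text
t: 19.0
eef_pos: [0.4907, -0.1449, 0.2383]
ee_rot: [3.141, 0.001, -0.407]
force: [-0.5, 0.2, -3.1]
width: 0.033
```

Request:
{"name": "move_arm", "arguments": {"rows": [{"delta_pos":[0.7,-2.9,0],"delta_rot":[0,0,0],"hand":2.2},{"delta_pos":[0.7,-2.9,0],"delta_rot":[0,0,0],"hand":2.2},{"delta_pos":[0.7,-2.9,0],"delta_rot":[0,0,0],"hand":2.2},{"delta_pos":[0.7,-2.9,0],"delta_rot":[0,0,0],"hand":2.2},{"delta_pos":[0.7,-2.9,0],"delta_rot":[0,0,0],"hand":2.2},{"delta_pos":[0.6,-2.9,0],"delta_rot":[0,0,0],"hand":2.2},{"delta_pos":[0.5,-2.4,0],"delta_rot":[0,0,0],"hand":2.2},{"delta_pos":[0.3,-1.4,0],"delta_rot":[0,0,0],"hand":2.2},{"delta_pos":[0.2,-0.8,0],"delta_rot":[0,0,0],"hand":2.2},{"delta_pos":[0,0,0],"delta_rot":[0,0,0],"hand":2.2}]}}

```text
t: 20.0
eef_pos: [0.5418, -0.3637, 0.2382]
ee_rot: [3.141, 0.001, -0.408]
force: [0.0, -0.0, -4.0]
width: 0.0334
```

```bash
python3 - <<'E'
from h import *
a=grab_frame("wrist");cv2.imwrite("pics/w12.png",a)
s=get_state();print(s['width'],s['eef_pos'],s['force'])
E
```

```text
0.03333070492956189 [ 0.54176504 -0.36296087  0.2385572 ] [ 8.06746442e-02 -4.10478601e-04 -2.96621616e+00]
```

View pics/w12.png

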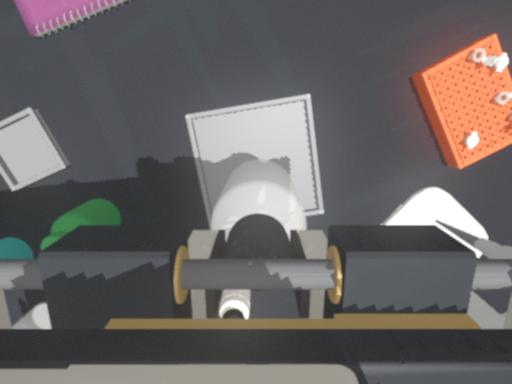

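```bash
python3 - <<'E'
from h import *
s=get_state();A=[wray(s,p,.015)[:2] for p in((310,97),(187,115),(323,213))];print(np.round(A,4),(A[1]+A[2])/2,np.linalg.norm(A[0]-A[1]),np.linalg.norm(A[0]-A[2]),s['eef_pos'])
E
```

```text
[[ 0.5909 -0.4507]
 [ 0.6291 -0.3109]
 [ 0.4521 -0.4155]] [ 0.54060309 -0.36319111] 0.14500847931338148 0.14323697563147222 [ 0.54176504 -0.36296087  0.2385572 ]
```

Request:
{"name": "move_arm", "arguments": {"rows": [{"delta_pos":[-0.1,0,-0.7],"delta_rot":[0,0,0],"hand":2.2},{"delta_pos":[0,0,-1.4],"delta_rot":[0,0,0],"hand":2.2},{"delta_pos":[0,0,-2],"delta_rot":[0,0,0],"hand":2.2},{"delta_pos":[0,0,-2],"delta_rot":[0,0,0],"hand":2.2},{"delta_pos":[0,0,-2],"delta_rot":[0,0,0],"hand":2.2},{"delta_pos":[0,0,-1.8],"delta_rot":[0,0,0],"hand":2.2},{"delta_pos":[0,0,-1.2],"delta_rot":[0,0,0],"hand":2.2},{"delta_pos":[0,0,-0.7],"delta_rot":[0,0,0],"hand":2.2},{"delta_pos":[0,0,-0.5],"delta_rot":[0,0,0],"hand":2.2},{"delta_pos":[0,0,-0.3],"delta_rot":[0,0,0],"hand":2.2}]}}

```text
t: 21.05
eef_pos: [0.5413, -0.3631, 0.1132]
ee_rot: [3.142, -0.001, -0.407]
force: [-0.0, 0.3, -3.2]
width: 0.0334
```

Request:
{"name": "move_arm", "arguments": {"rows": [{"delta_pos":[0,0,-0.1],"delta_rot":[0,0,0],"hand":2.2},{"delta_pos":[0,0,0],"delta_rot":[0,0,0],"hand":2.2},{"delta_pos":[0,0,0],"delta_rot":[0,0,0],"hand":2.2},{"delta_pos":[0,0,0],"delta_rot":[0,0,0],"hand":2.2},{"delta_pos":[0,0,0],"delta_rot":[0,0,0],"hand":2.2},{"delta_pos":[0,0,0],"delta_rot":[0,0,0],"hand":2.2},{"delta_pos":[0,0,0],"delta_rot":[0,0,0],"hand":2.2},{"delta_pos":[0,0,0],"delta_rot":[0,0,0],"hand":2.2},{"delta_pos":[0,0,0],"delta_rot":[0,0,0],"hand":2.2},{"delta_pos":[0,0,0],"delta_rot":[0,0,0],"hand":2.2}]}}

```text
t: 22.05
eef_pos: [0.5411, -0.3631, 0.1121]
ee_rot: [-3.142, 0.0, -0.407]
force: [0.6, 0.4, -2.9]
width: 0.0334
```

Request:
{"name": "move_arm", "arguments": {"rows": [{"delta_pos":[0,0,-0.1],"delta_rot":[0,0,0],"hand":2.2},{"delta_pos":[0,0,-0.1],"delta_rot":[0,0,0],"hand":2.2},{"delta_pos":[0,0,0],"delta_rot":[0,0,0],"hand":2.2},{"delta_pos":[0,0,0],"delta_rot":[0,0,0],"hand":2.2},{"delta_pos":[0,0,0],"delta_rot":[0,0,0],"hand":2.2},{"delta_pos":[0,0,0],"delta_rot":[0,0,0],"hand":2.2},{"delta_pos":[0,0,0],"delta_rot":[0,0,0],"hand":2.2},{"delta_pos":[0,0,0],"delta_rot":[0,0,0],"hand":2.2},{"delta_pos":[0,0,0],"delta_rot":[0,0,0],"hand":2.2},{"delta_pos":[0,0,0],"delta_rot":[0,0,0],"hand":2.2}]}}

```text
t: 23.05
eef_pos: [0.5414, -0.3634, 0.1108]
ee_rot: [3.141, -0.001, -0.407]
force: [-1.4, 0.6, 4.0]
width: 0.0333
```

Contact (+4 N). Release and rise, then head to the small bottle.

Request:
{"name": "move_arm", "arguments": {"rows": [{"delta_pos":[0,0,0],"delta_rot":[0,0,0],"hand":3.1},{"delta_pos":[0,0,0],"delta_rot":[0,0,0],"hand":3.5},{"delta_pos":[0,0,0],"delta_rot":[0,0,0],"hand":4.2},{"delta_pos":[0,0,0],"delta_rot":[0,0,0],"hand":5},{"delta_pos":[0,0,0],"delta_rot":[0,0,0],"hand":6},{"delta_pos":[0,0,0],"delta_rot":[0,0,0],"hand":6},{"delta_pos":[0,0,2],"delta_rot":[0,0,0],"hand":6},{"delta_pos":[0,0,4],"delta_rot":[0,0,0],"hand":6},{"delta_pos":[0,0,4],"delta_rot":[0,0,0],"hand":6},{"delta_pos":[0,0,1],"delta_rot":[0,0,0],"hand":6}]}}

```text
t: 24.05
eef_pos: [0.543, -0.3644, 0.2256]
ee_rot: [3.141, -0.007, -0.406]
force: [-0.2, -0.3, 0.1]
width: 0.06
```

Request:
{"name": "move_arm", "arguments": {"rows": [{"delta_pos":[-0.7,0.5,0],"delta_rot":[0,0,0],"hand":6},{"delta_pos":[-1.6,1,0],"delta_rot":[0,0,0],"hand":6},{"delta_pos":[-2,1.3,0],"delta_rot":[0,0,0],"hand":6},{"delta_pos":[-2,1.3,0],"delta_rot":[0,0,0],"hand":6},{"delta_pos":[-2,1.3,0],"delta_rot":[0,0,0],"hand":6},{"delta_pos":[-2,1.3,0],"delta_rot":[0,0,0],"hand":6},{"delta_pos":[-2,1.3,0],"delta_rot":[0,0,0],"hand":6},{"delta_pos":[-1.6,1,0],"delta_rot":[0,0,0],"hand":6},{"delta_pos":[-1,0.7,0],"delta_rot":[0,0,0],"hand":6},{"delta_pos":[-0.4,0.3,0],"delta_rot":[0,0,0],"hand":6}]}}

```text
t: 25.05
eef_pos: [0.3868, -0.2624, 0.2196]
ee_rot: [-3.141, 0.001, -0.407]
force: [0.4, 0.1, -0.2]
width: 0.06
```

```bash
python3 - <<'E'
from h import *
a=grab_frame("wrist");cv2.imwrite("pics/w13.png",a);cv2.imwrite("pics/t13.png",grab_frame("top"))
s=get_state();print(s['width'],s['eef_pos'],s['force'])
E
```

```text
0.06011080261199484 [ 0.38781971 -0.26283754  0.21999937] [ 0.79220167 -0.72830229  0.03701417]
```

View pics/w13.png

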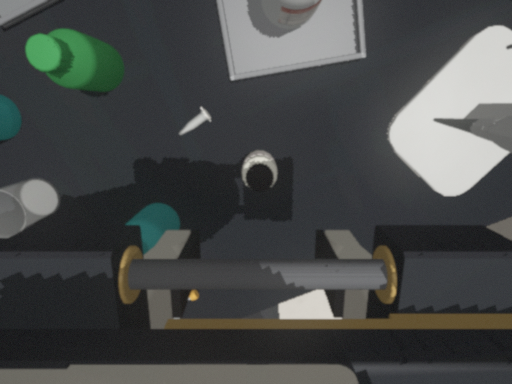

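View pics/t13.png

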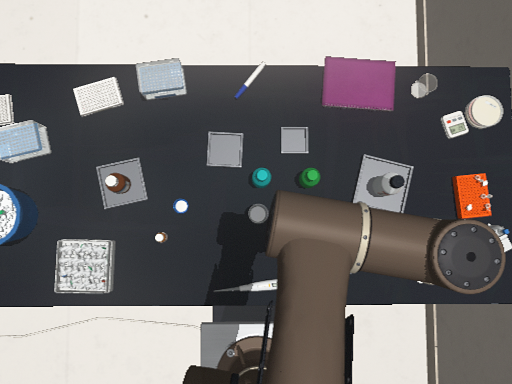

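```bash
python3 - <<'E'
from h import *
s=get_state();print(wray(s,(260,177),.076),s['eef_pos'])
t=cv2.imread("pics/t13.png")
for n,b,z in(("med",(98,170,125,195),.108),):
    x0,y0,x1,y1=b;m=(t[y0:y1,x0:x1].min(2)>190).astype(np.uint8);k,l,st,ce=cv2.connectedComponentsWithStats(m);i=1+np.argmax(st[1:,4]);c=ce[i]+[x0,y0];print(n,c,ray("top",c,z))
print("large cap",ray("top",(397,182),.139))
cv2.imwrite("pics/t13z.png",cv2.resize(t[150:220,345:425],None,fx=7,fy=7,interpolation=cv2.INTER_CUBIC))
E
```

```text
[ 0.38906993 -0.26633076  0.076     ] [ 0.38781971 -0.26283754  0.21999937]
med [110.34444444 180.38888889] [0.54212499 0.38648148 0.108     ]
large cap [ 0.53582422 -0.3594559   0.139     ]
```

View pics/t13z.png

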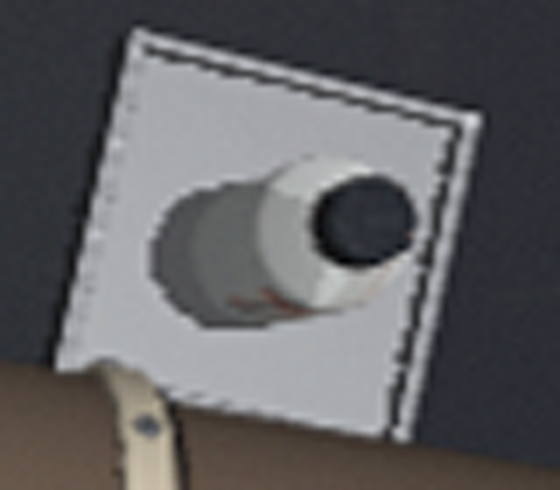

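Request:
{"name": "move_arm", "arguments": {"rows": [{"delta_pos":[0,-0.2,-1],"delta_rot":[0,0,0],"hand":6},{"delta_pos":[0,0,-2],"delta_rot":[0,0,0],"hand":6},{"delta_pos":[0,0,-3],"delta_rot":[0,0,0],"hand":6},{"delta_pos":[0,0,-3],"delta_rot":[0,0,0],"hand":6},{"delta_pos":[0,0,-3],"delta_rot":[0,0,0],"hand":6},{"delta_pos":[0,0,-2.5],"delta_rot":[0,0,0],"hand":6},{"delta_pos":[0,0,-1.5],"delta_rot":[0,0,0],"hand":5},{"delta_pos":[0,0,-0.9],"delta_rot":[0,0,0],"hand":4.5},{"delta_pos":[0,0,0],"delta_rot":[0,0,0],"hand":4},{"delta_pos":[0,0,0],"delta_rot":[0,0,0],"hand":3.5}], "force": 15}}

```text
t: 26.15
eef_pos: [0.3885, -0.2654, 0.0512]
ee_rot: [3.141, 0.0, -0.407]
force: [-0.0, -0.0, 0.8]
width: 0.0378
```

Request:
{"name": "move_arm", "arguments": {"rows": [{"delta_pos":[0,0,0],"delta_rot":[0,0,0],"hand":3.2},{"delta_pos":[0,0,0],"delta_rot":[0,0,0],"hand":2.8},{"delta_pos":[0,0,0],"delta_rot":[0,0,0],"hand":2.4},{"delta_pos":[0,0,0],"delta_rot":[0,0,0],"hand":2},{"delta_pos":[0,0,0],"delta_rot":[0,0,0],"hand":1.8},{"delta_pos":[0,0,0],"delta_rot":[0,0,0],"hand":1.8},{"delta_pos":[0,0,0],"delta_rot":[0,0,0],"hand":1.8},{"delta_pos":[0,0,0],"delta_rot":[0,0,0],"hand":1.8},{"delta_pos":[0,0,0],"delta_rot":[0,0,0],"hand":1.8},{"delta_pos":[0,0,0],"delta_rot":[0,0,0],"hand":1.8}]}}

```text
t: 27.15
eef_pos: [0.3886, -0.2653, 0.0518]
ee_rot: [3.142, -0.001, -0.406]
force: [-1.0, 0.5, 6.3]
width: 0.0266
```

Request:
{"name": "move_arm", "arguments": {"rows": [{"delta_pos":[0,0,0.4],"delta_rot":[0,0,0],"hand":1.8},{"delta_pos":[0,0,0.8],"delta_rot":[0,0,0],"hand":1.8},{"delta_pos":[0,0,1.4],"delta_rot":[0,0,0],"hand":1.8},{"delta_pos":[0,0,2],"delta_rot":[0,0,0],"hand":1.8},{"delta_pos":[0,0,2],"delta_rot":[0,0,0],"hand":1.8},{"delta_pos":[0,0,2],"delta_rot":[0,0,0],"hand":1.8},{"delta_pos":[0,0,2],"delta_rot":[0,0,0],"hand":1.8},{"delta_pos":[0,0,1.4],"delta_rot":[0,0,0],"hand":1.8},{"delta_pos":[0,0,0.7],"delta_rot":[0,0,0],"hand":1.8},{"delta_pos":[0,0,0.3],"delta_rot":[0,0,0],"hand":1.8}]}}

```text
t: 28.15
eef_pos: [0.3882, -0.2651, 0.1819]
ee_rot: [-3.141, -0.001, -0.407]
force: [0.2, 0.3, -1.6]
width: 0.0267
```

```bash
python3 - <<'E'
from h import *
a=grab_frame("wrist");cv2.imwrite("pics/w14.png",a)
s=get_state();print(s['width'],s['eef_pos'],s['force'])
E
```

```text
0.026045346424900532 [ 0.38812509 -0.26508704  0.1817139 ] [ 0.01450194 -1.25790571 -1.25976694]
```

View pics/w14.png

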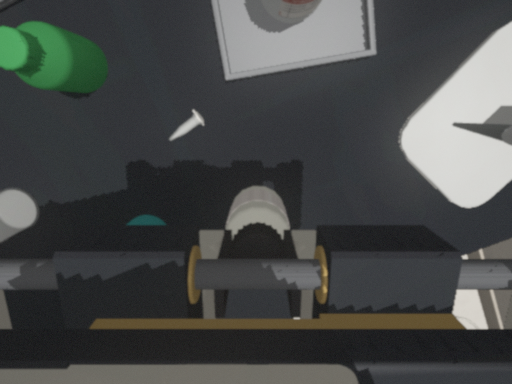

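Request:
{"name": "move_arm", "arguments": {"rows": [{"delta_pos":[0.4,0.6,0],"delta_rot":[0,0,0],"hand":1.8},{"delta_pos":[0.8,1.1,0],"delta_rot":[0,0,0],"hand":1.8},{"delta_pos":[1.3,1.8,0],"delta_rot":[0,0,0],"hand":1.8},{"delta_pos":[1.6,2.2,0],"delta_rot":[0,0,0],"hand":1.8},{"delta_pos":[1.6,2.2,0],"delta_rot":[0,0,0],"hand":1.8},{"delta_pos":[1.6,2.2,0],"delta_rot":[0,0,0],"hand":1.8},{"delta_pos":[1.6,2.2,0],"delta_rot":[0,0,0],"hand":1.8},{"delta_pos":[1.6,2.2,0],"delta_rot":[0,0,0],"hand":1.8},{"delta_pos":[1.6,2.2,0],"delta_rot":[0,0,0],"hand":1.8},{"delta_pos":[1.6,2.2,0],"delta_rot":[0,0,0],"hand":1.8}]}}

```text
t: 29.2
eef_pos: [0.5256, -0.074, 0.1804]
ee_rot: [3.141, 0.001, -0.406]
force: [0.3, 0.2, -0.9]
width: 0.0264
```

Request:
{"name": "move_arm", "arguments": {"rows": [{"delta_pos":[1.6,2.2,0],"delta_rot":[0,0,0],"hand":1.8},{"delta_pos":[1.6,2.2,0],"delta_rot":[0,0,0],"hand":1.8},{"delta_pos":[1.6,2.2,0],"delta_rot":[0,0,0],"hand":1.8},{"delta_pos":[1.6,2.3,0],"delta_rot":[0,0,0],"hand":1.8},{"delta_pos":[1.5,2.3,0],"delta_rot":[0,0,0],"hand":1.8},{"delta_pos":[1.4,2.2,0],"delta_rot":[0,0,0],"hand":1.8},{"delta_pos":[1.3,1.8,0],"delta_rot":[0,0,0],"hand":1.8},{"delta_pos":[0.8,1.1,0],"delta_rot":[0,0,0],"hand":1.8},{"delta_pos":[0.4,0.6,0],"delta_rot":[0,0,0],"hand":1.8},{"delta_pos":[0,0,0],"delta_rot":[0,0,0],"hand":1.8}]}}

```text
t: 30.2
eef_pos: [0.643, 0.0936, 0.1804]
ee_rot: [3.141, 0.001, -0.406]
force: [-1.2, -0.2, -1.8]
width: 0.0263
```

```bash
python3 - <<'E'
from h import *
a=grab_frame("wrist");cv2.imwrite("pics/w15.png",a)
s=get_state();print(s['width'],s['eef_pos'],s['force'])
E
```

```text
0.026398003131150226 [0.6426829  0.09297459 0.18067634] [-0.20235267 -0.21873911 -0.71243775]
```

View pics/w15.png

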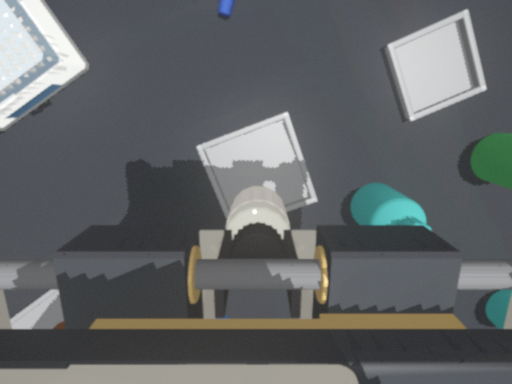

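```bash
python3 - <<'E'
from h import *
s=get_state();A=[wray(s,p,.015)[:2] for p in((288,114),(198,149),(317,199))];print(np.round(A,4),(A[1]+A[2])/2,np.linalg.norm(A[0]-A[1]),np.linalg.norm(A[0]-A[2]),s['eef_pos'])
A=[wray(s,p,.015)[:2] for p in((467,11),(410,121),(387,47),(486,87))];print((A[0]+A[1])/2,(A[2]+A[3])/2)
E
```

```text
[[0.6876 0.04  ]
 [0.6918 0.1381]
 [0.593  0.0443]] [0.64239786 0.09121842] 0.09825225317924882 0.09466392744687645 [0.6426829  0.09297459 0.18067634]
[ 0.6703689  -0.10880918] [ 0.67125271 -0.10899404]
```

Request:
{"name": "move_arm", "arguments": {"rows": [{"delta_pos":[0,0,-0.7],"delta_rot":[0,0,0],"hand":1.8},{"delta_pos":[0,0,-1.4],"delta_rot":[0,0,0],"hand":1.8},{"delta_pos":[0,0,-2],"delta_rot":[0,0,0],"hand":1.8},{"delta_pos":[0,0,-2],"delta_rot":[0,0,0],"hand":1.8},{"delta_pos":[0,0,-2],"delta_rot":[0,0,0],"hand":1.8},{"delta_pos":[0,0,-1.8],"delta_rot":[0,0,0],"hand":1.8},{"delta_pos":[0,0,-1.1],"delta_rot":[0,0,0],"hand":1.8},{"delta_pos":[0,0,-0.6],"delta_rot":[0,0,0],"hand":1.8},{"delta_pos":[0,0,-0.4],"delta_rot":[0,0,0],"hand":1.8},{"delta_pos":[0,0,-0.1],"delta_rot":[0,0,0],"hand":1.8}]}}

```text
t: 31.25
eef_pos: [0.6432, 0.0928, 0.0602]
ee_rot: [-3.141, -0.0, -0.407]
force: [0.2, 0.1, -1.2]
width: 0.0263
```

Request:
{"name": "move_arm", "arguments": {"rows": [{"delta_pos":[0,0,-0.2],"delta_rot":[0,0,0],"hand":1.8},{"delta_pos":[0,0,-0.1],"delta_rot":[0,0,0],"hand":1.8},{"delta_pos":[0,0,-0.1],"delta_rot":[0,0,0],"hand":1.8},{"delta_pos":[0,0,0],"delta_rot":[0,0,0],"hand":1.8},{"delta_pos":[0,0,0],"delta_rot":[0,0,0],"hand":1.8},{"delta_pos":[0,0,0],"delta_rot":[0,0,0],"hand":1.8},{"delta_pos":[0,0,0],"delta_rot":[0,0,0],"hand":1.8},{"delta_pos":[0,0,0],"delta_rot":[0,0,0],"hand":1.8},{"delta_pos":[0,0,0],"delta_rot":[0,0,0],"hand":1.8},{"delta_pos":[0,0,0],"delta_rot":[0,0,0],"hand":1.8}]}}

```text
t: 32.25
eef_pos: [0.6431, 0.0929, 0.0562]
ee_rot: [3.142, 0.0, -0.407]
force: [0.4, 0.9, -0.8]
width: 0.0264
```

```bash
python3 - <<'E'
from h import *
s=get_state();print(s['width'],s['eef_pos'],s['force'])
E
```

```text
0.02639752240206982 [0.64307969 0.09286301 0.05615679] [ 0.3633766   0.85667606 -0.80843507]
```

Request:
{"name": "move_arm", "arguments": {"rows": [{"delta_pos":[0,0,-0.1],"delta_rot":[0,0,0],"hand":1.8},{"delta_pos":[0,0,0],"delta_rot":[0,0,0],"hand":1.8},{"delta_pos":[0,0,0],"delta_rot":[0,0,0],"hand":1.8},{"delta_pos":[0,0,0],"delta_rot":[0,0,0],"hand":1.8},{"delta_pos":[0,0,0],"delta_rot":[0,0,0],"hand":1.8},{"delta_pos":[0,0,0],"delta_rot":[0,0,0],"hand":1.8},{"delta_pos":[0,0,0],"delta_rot":[0,0,0],"hand":1.8},{"delta_pos":[0,0,0],"delta_rot":[0,0,0],"hand":1.8},{"delta_pos":[0,0,0],"delta_rot":[0,0,0],"hand":1.8},{"delta_pos":[0,0,0],"delta_rot":[0,0,0],"hand":1.8}]}}

```text
t: 33.25
eef_pos: [0.6435, 0.0929, 0.0559]
ee_rot: [-3.141, -0.001, -0.407]
force: [-1.5, -0.5, 5.5]
width: 0.0265
```

Contact (+5.5 N). Release, rise, and move to the tiny bottle.

Request:
{"name": "move_arm", "arguments": {"rows": [{"delta_pos":[0,0,0],"delta_rot":[0,0,0],"hand":2.5},{"delta_pos":[0,0,0],"delta_rot":[0,0,0],"hand":2.8},{"delta_pos":[0,0,0],"delta_rot":[0,0,0],"hand":3.4},{"delta_pos":[0,0,0],"delta_rot":[0,0,0],"hand":4},{"delta_pos":[0,0,0],"delta_rot":[0,0,0],"hand":5},{"delta_pos":[0,0,0],"delta_rot":[0,0,0],"hand":5},{"delta_pos":[0,0,2],"delta_rot":[0,0,0],"hand":5},{"delta_pos":[0,0,4],"delta_rot":[0,0,0],"hand":5},{"delta_pos":[0,0,4],"delta_rot":[0,0,0],"hand":5},{"delta_pos":[0,0,2],"delta_rot":[0,0,0],"hand":5}]}}

```text
t: 34.25
eef_pos: [0.6446, 0.0932, 0.1792]
ee_rot: [-3.139, -0.004, -0.406]
force: [-0.2, 0.4, -0.4]
width: 0.0498
```

Request:
{"name": "move_arm", "arguments": {"rows": [{"delta_pos":[-1.4,1,0],"delta_rot":[0,0,0],"hand":5},{"delta_pos":[-2.6,1.8,0],"delta_rot":[0,0,0],"hand":5},{"delta_pos":[-3,2.2,0],"delta_rot":[0,0,0],"hand":5},{"delta_pos":[-3.2,2.2,0],"delta_rot":[0,0,0],"hand":5},{"delta_pos":[-3.2,2.2,0],"delta_rot":[0,0,0],"hand":5},{"delta_pos":[-3.2,2.2,0],"delta_rot":[0,0,0],"hand":5},{"delta_pos":[-3.2,2.2,0],"delta_rot":[0,0,0],"hand":5},{"delta_pos":[-2.6,1.8,0],"delta_rot":[0,0,0],"hand":5},{"delta_pos":[-1.8,1.3,0],"delta_rot":[0,0,0],"hand":5},{"delta_pos":[-0.8,0.7,0],"delta_rot":[0,0,0],"hand":5}]}}

```text
t: 35.25
eef_pos: [0.3911, 0.2694, 0.1747]
ee_rot: [3.141, 0.001, -0.405]
force: [0.4, 1.0, -0.7]
width: 0.05
```

```bash
python3 - <<'E'
from h import *
a=grab_frame("wrist");cv2.imwrite("pics/w16.png",a);cv2.imwrite("pics/s16.png",grab_frame("scene"))
s=get_state();print(s['width'],s['eef_pos'],s['force'])
E
```

```text
0.04972333613626411 [0.39204056 0.2694065  0.17488441] [-0.18064978 -0.64765907  0.24770084]
```

View pics/w16.png

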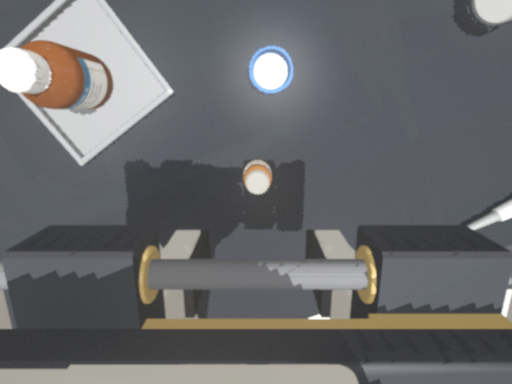

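View pics/s16.png

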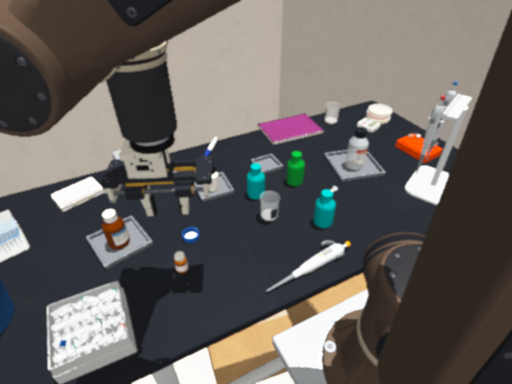

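```bash
python3 - <<'E'
from h import *
s=get_state();print(wray(s,(258,181),.054),s['eef_pos'])
E
```

```text
[0.39518667 0.26731106 0.054     ] [0.39204056 0.2694065  0.17488441]
```

Request:
{"name": "move_arm", "arguments": {"rows": [{"delta_pos":[0.2,-0.1,-1],"delta_rot":[0,0,0],"hand":5},{"delta_pos":[0,0,-2],"delta_rot":[0,0,0],"hand":5},{"delta_pos":[0,0,-2.5],"delta_rot":[0,0,0],"hand":5},{"delta_pos":[0,0,-2.5],"delta_rot":[0,0,0],"hand":5},{"delta_pos":[0,0,-2.5],"delta_rot":[0,0,0],"hand":5},{"delta_pos":[0,0,-2],"delta_rot":[0,0,0],"hand":5},{"delta_pos":[0,0,-1],"delta_rot":[0,0,0],"hand":5},{"delta_pos":[0,0,-0.6],"delta_rot":[0,0,0],"hand":4.5},{"delta_pos":[0,0,0],"delta_rot":[0,0,0],"hand":4},{"delta_pos":[0,0,0],"delta_rot":[0,0,0],"hand":3.4}], "force": 12}}

```text
t: 36.35
eef_pos: [0.3956, 0.2682, 0.0347]
ee_rot: [-3.141, -0.0, -0.407]
force: [-0.7, 0.2, -0.1]
width: 0.0367
```

Request:
{"name": "move_arm", "arguments": {"rows": [{"delta_pos":[0,0,0],"delta_rot":[0,0,0],"hand":2.9},{"delta_pos":[0,0,0],"delta_rot":[0,0,0],"hand":2.5},{"delta_pos":[0,0,0],"delta_rot":[0,0,0],"hand":2.1},{"delta_pos":[0,0,0],"delta_rot":[0,0,0],"hand":1.7},{"delta_pos":[0,0,0],"delta_rot":[0,0,0],"hand":1.4},{"delta_pos":[0,0,0],"delta_rot":[0,0,0],"hand":1.4},{"delta_pos":[0,0,0],"delta_rot":[0,0,0],"hand":1.4},{"delta_pos":[0,0,0],"delta_rot":[0,0,0],"hand":1.4},{"delta_pos":[0,0,0],"delta_rot":[0,0,0],"hand":1.4},{"delta_pos":[0,0,0],"delta_rot":[0,0,0],"hand":1.4}]}}

```text
t: 37.35
eef_pos: [0.3953, 0.2681, 0.0345]
ee_rot: [-3.141, -0.0, -0.407]
force: [-1.0, -0.9, 6.0]
width: 0.0202
```

Request:
{"name": "move_arm", "arguments": {"rows": [{"delta_pos":[0,0,0.4],"delta_rot":[0,0,0],"hand":1.4},{"delta_pos":[0,0,0.8],"delta_rot":[0,0,0],"hand":1.4},{"delta_pos":[0,0,1.4],"delta_rot":[0,0,0],"hand":1.4},{"delta_pos":[0,0,2],"delta_rot":[0,0,0],"hand":1.4},{"delta_pos":[0,0,2],"delta_rot":[0,0,0],"hand":1.4},{"delta_pos":[0,0,2],"delta_rot":[0,0,0],"hand":1.4},{"delta_pos":[0,0,2],"delta_rot":[0,0,0],"hand":1.4},{"delta_pos":[0,0,2],"delta_rot":[0,0,0],"hand":1.4},{"delta_pos":[0,0,1],"delta_rot":[0,0,0],"hand":1.4},{"delta_pos":[0,0,0.4],"delta_rot":[0,0,0],"hand":1.4}]}}

```text
t: 38.35
eef_pos: [0.3953, 0.2682, 0.1753]
ee_rot: [-3.14, -0.0, -0.407]
force: [-0.9, -0.1, 0.3]
width: 0.0202
```

```bash
python3 - <<'E'
from h import *
a=grab_frame("wrist");cv2.imwrite("pics/w17.png",a)
s=get_state();print(s['width'],s['eef_pos'],s['force'])
E
```

```text
0.01989313256166994 [0.39522987 0.26811411 0.17504804] [ 0.37687265  0.07997262 -0.53509291]
```

View pics/w17.png

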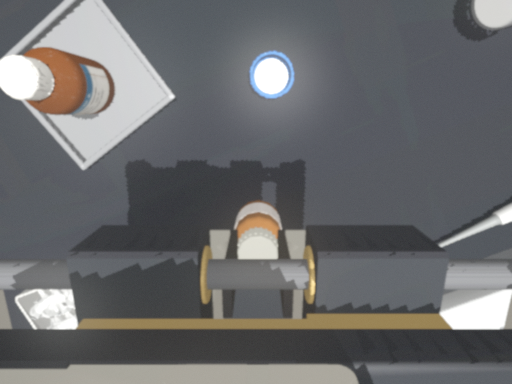

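Request:
{"name": "move_arm", "arguments": {"rows": [{"delta_pos":[0.4,-0.6,0],"delta_rot":[0,0,0],"hand":1.4},{"delta_pos":[0.9,-1.2,0],"delta_rot":[0,0,0],"hand":1.4},{"delta_pos":[1.4,-1.9,0],"delta_rot":[0,0,0],"hand":1.4},{"delta_pos":[1.7,-2.3,0],"delta_rot":[0,0,0],"hand":1.4},{"delta_pos":[1.7,-2.3,0],"delta_rot":[0,0,0],"hand":1.4},{"delta_pos":[1.7,-2.3,0],"delta_rot":[0,0,0],"hand":1.4},{"delta_pos":[1.7,-2.3,0],"delta_rot":[0,0,0],"hand":1.4},{"delta_pos":[1.7,-2.3,0],"delta_rot":[0,0,0],"hand":1.4},{"delta_pos":[1.7,-2.3,0],"delta_rot":[0,0,0],"hand":1.4},{"delta_pos":[1.7,-2.3,0],"delta_rot":[0,0,0],"hand":1.4}]}}

```text
t: 39.4
eef_pos: [0.5411, 0.0681, 0.1727]
ee_rot: [3.14, 0.002, -0.407]
force: [0.7, 1.2, -1.3]
width: 0.0202
```

Request:
{"name": "move_arm", "arguments": {"rows": [{"delta_pos":[1.7,-2.4,0],"delta_rot":[0,0,0],"hand":1.4},{"delta_pos":[1.7,-2.4,0],"delta_rot":[0,0,0],"hand":1.4},{"delta_pos":[1.7,-2.4,0],"delta_rot":[0,0,0],"hand":1.4},{"delta_pos":[1.7,-2.3,0],"delta_rot":[0,0,0],"hand":1.4},{"delta_pos":[1.7,-2.3,0],"delta_rot":[0,0,0],"hand":1.4},{"delta_pos":[1.7,-2.3,0],"delta_rot":[0,0,0],"hand":1.4},{"delta_pos":[1.4,-1.9,0],"delta_rot":[0,0,0],"hand":1.4},{"delta_pos":[0.9,-1.2,0],"delta_rot":[0,0,0],"hand":1.4},{"delta_pos":[0.4,-0.6,0],"delta_rot":[0,0,0],"hand":1.4},{"delta_pos":[0,0,0],"delta_rot":[0,0,0],"hand":1.4}]}}

```text
t: 40.4
eef_pos: [0.6698, -0.1087, 0.1731]
ee_rot: [3.141, 0.001, -0.408]
force: [-0.3, 1.7, -0.4]
width: 0.0201
```

```bash
python3 - <<'E'
from h import *
a=grab_frame("wrist");cv2.imwrite("pics/w18.png",a)
s=get_state();print(s['width'],s['eef_pos'],s['force'])
E
```

```text
0.019968644935960976 [ 0.66962611 -0.10802997  0.17351251] [-0.24864636  0.10470083 -0.74469095]
```

View pics/w18.png

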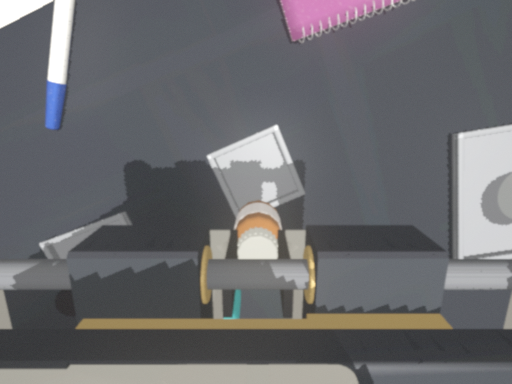

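Request:
{"name": "move_arm", "arguments": {"rows": [{"delta_pos":[0.1,0,-0.8],"delta_rot":[0,0,0],"hand":1.4},{"delta_pos":[0,0,-1.6],"delta_rot":[0,0,0],"hand":1.4},{"delta_pos":[0,0,-2.2],"delta_rot":[0,0,0],"hand":1.4},{"delta_pos":[0,0,-2.2],"delta_rot":[0,0,0],"hand":1.4},{"delta_pos":[0,0,-2.2],"delta_rot":[0,0,0],"hand":1.4},{"delta_pos":[0,0,-1.8],"delta_rot":[0,0,0],"hand":1.4},{"delta_pos":[0,0,-1.1],"delta_rot":[0,0,0],"hand":1.4},{"delta_pos":[0,0,-0.7],"delta_rot":[0,0,0],"hand":1.4},{"delta_pos":[0,0,-0.4],"delta_rot":[0,0,0],"hand":1.4},{"delta_pos":[0,0,-0.1],"delta_rot":[0,0,0],"hand":1.4}]}}

```text
t: 41.45
eef_pos: [0.6712, -0.1079, 0.0433]
ee_rot: [-3.141, -0.0, -0.406]
force: [0.6, 0.1, 0.8]
width: 0.0198
```

Request:
{"name": "move_arm", "arguments": {"rows": [{"delta_pos":[0,0,-0.1],"delta_rot":[0,0,0],"hand":1.4},{"delta_pos":[0,0,-0.1],"delta_rot":[0,0,0],"hand":1.4},{"delta_pos":[0,0,-0.1],"delta_rot":[0,0,0],"hand":1.4},{"delta_pos":[0,0,0],"delta_rot":[0,0,0],"hand":1.4},{"delta_pos":[0,0,0],"delta_rot":[0,0,0],"hand":1.4},{"delta_pos":[0,0,0],"delta_rot":[0,0,0],"hand":1.4},{"delta_pos":[0,0,0],"delta_rot":[0,0,0],"hand":1.4},{"delta_pos":[0,0,0],"delta_rot":[0,0,0],"hand":1.4},{"delta_pos":[0,0,0],"delta_rot":[0,0,0],"hand":1.4},{"delta_pos":[0,0,0],"delta_rot":[0,0,0],"hand":1.4}]}}

```text
t: 42.45
eef_pos: [0.6711, -0.1081, 0.0401]
ee_rot: [3.142, 0.0, -0.407]
force: [0.4, -0.4, -1.4]
width: 0.0202
```

Request:
{"name": "move_arm", "arguments": {"rows": [{"delta_pos":[0,0,-0.1],"delta_rot":[0,0,0],"hand":1.4},{"delta_pos":[0,0,0],"delta_rot":[0,0,0],"hand":1.4},{"delta_pos":[0,0,0],"delta_rot":[0,0,0],"hand":1.4},{"delta_pos":[0,0,0],"delta_rot":[0,0,0],"hand":1.4},{"delta_pos":[0,0,0],"delta_rot":[0,0,0],"hand":1.4},{"delta_pos":[0,0,0],"delta_rot":[0,0,0],"hand":1.4},{"delta_pos":[0,0,0],"delta_rot":[0,0,0],"hand":1.4},{"delta_pos":[0,0,0],"delta_rot":[0,0,0],"hand":1.4},{"delta_pos":[0,0,0],"delta_rot":[0,0,0],"hand":1.4},{"delta_pos":[0,0,0],"delta_rot":[0,0,0],"hand":1.4}]}}

```text
t: 43.45
eef_pos: [0.6711, -0.1081, 0.0392]
ee_rot: [-3.142, -0.0, -0.407]
force: [-0.5, 0.6, -0.6]
width: 0.02
```

Request:
{"name": "move_arm", "arguments": {"rows": [{"delta_pos":[0,0,-0.1],"delta_rot":[0,0,0],"hand":1.4},{"delta_pos":[0,0,0],"delta_rot":[0,0,0],"hand":1.4},{"delta_pos":[0,0,0],"delta_rot":[0,0,0],"hand":1.4},{"delta_pos":[0,0,0],"delta_rot":[0,0,0],"hand":1.4},{"delta_pos":[0,0,0],"delta_rot":[0,0,0],"hand":1.4},{"delta_pos":[0,0,0],"delta_rot":[0,0,0],"hand":1.4},{"delta_pos":[0,0,0],"delta_rot":[0,0,0],"hand":1.4},{"delta_pos":[0,0,0],"delta_rot":[0,0,0],"hand":1.4},{"delta_pos":[0,0,0],"delta_rot":[0,0,0],"hand":1.4},{"delta_pos":[0,0,0],"delta_rot":[0,0,0],"hand":1.4}]}}

```text
t: 44.45
eef_pos: [0.6713, -0.1082, 0.0386]
ee_rot: [-3.141, -0.001, -0.407]
force: [-0.7, -0.1, 5.2]
width: 0.0199
```

Contact (+5 N). Release, rise and withdraw.

Request:
{"name": "move_arm", "arguments": {"rows": [{"delta_pos":[0,0,0],"delta_rot":[0,0,0],"hand":1.8},{"delta_pos":[0,0,0],"delta_rot":[0,0,0],"hand":2.1},{"delta_pos":[0,0,0],"delta_rot":[0,0,0],"hand":2.6},{"delta_pos":[0,0,0],"delta_rot":[0,0,0],"hand":3.4},{"delta_pos":[0,0,0],"delta_rot":[0,0,0],"hand":4.2},{"delta_pos":[0,0,0],"delta_rot":[0,0,0],"hand":4.2},{"delta_pos":[0,0,2],"delta_rot":[0,0,0],"hand":4.2},{"delta_pos":[0,0,4],"delta_rot":[0,0,0],"hand":4.2},{"delta_pos":[0,0,5],"delta_rot":[0,0,0],"hand":4.2},{"delta_pos":[0,0,5],"delta_rot":[0,0,0],"hand":4.2}]}}

```text
t: 45.45
eef_pos: [0.6705, -0.1081, 0.1994]
ee_rot: [3.141, 0.001, -0.407]
force: [1.6, -0.0, 0.6]
width: 0.0418
```

Request:
{"name": "move_arm", "arguments": {"rows": [{"delta_pos":[0,0,2],"delta_rot":[0,0,0],"hand":4.2},{"delta_pos":[-1,-2,1],"delta_rot":[0,0,0],"hand":4.2},{"delta_pos":[-2,-4,0],"delta_rot":[0,0,0],"hand":4.2},{"delta_pos":[-2,-4,0],"delta_rot":[0,0,0],"hand":4.2},{"delta_pos":[-2,-4,0],"delta_rot":[0,0,0],"hand":4.2},{"delta_pos":[-2,-4,0],"delta_rot":[0,0,0],"hand":4.2},{"delta_pos":[-2,-2,0],"delta_rot":[0,0,0],"hand":4.2},{"delta_pos":[-1,-1,0],"delta_rot":[0,0,0],"hand":4.2},{"delta_pos":[0,0,0],"delta_rot":[0,0,0],"hand":4.2},{"delta_pos":[0,0,0],"delta_rot":[0,0,0],"hand":4.2}]}}

```text
t: 46.45
eef_pos: [0.5509, -0.3181, 0.2278]
ee_rot: [-3.141, 0.0, -0.407]
force: [0.2, -0.2, -0.4]
width: 0.042
```

```bash
python3 - <<'E'
from h import *
t=grab_frame("top");cv2.imwrite("pics/t19.png",cv2.resize(t[120:270,90:420],(800,364),interpolation=cv2.INTER_CUBIC));cv2.imwrite("pics/t19f.png",t)
cv2.imwrite("pics/s19.png",grab_frame("scene"));cv2.imwrite("pics/w19.png",grab_frame("wrist"))
s=get_state();print(s['t'],s['eef_pos'],s['force'])
E
```

```text
46.6 [ 0.5516757  -0.31729277  0.22789417] [ 0.6208994   0.29746544 -0.1064111 ]
```

View pics/t19.png

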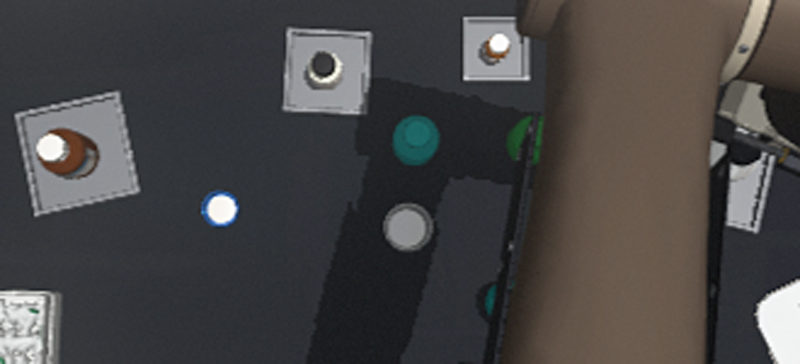

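View pics/s19.png

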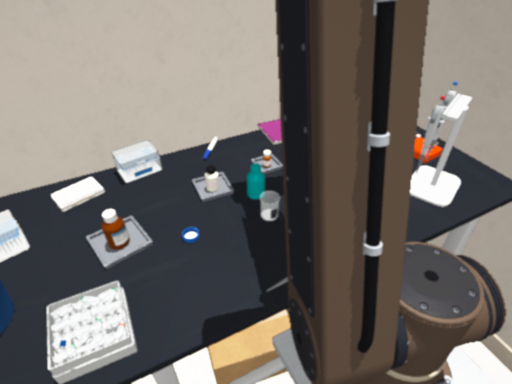

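```bash
python3 - <<'E'
from h import *
k=800/330
f=lambda u,v:(u/k+90-.3,v/k+120-.3)
for n,uv,z,t in(("tiny",(498,43),.058,(.6705,-.1085)),("small",(324,66),.08,(.6425,.092)),("med",(54,148),.108,(.545,.3845))):
    p=ray("top",f(*uv),z);print(n,p.round(4),"err mm",((p[:2]-t)*1000).round(1))
a=cv2.imread("pics/top0.png");b=cv2.imread("pics/t19f.png")
for n,(x0,y0,x1,y1) in(("beaker",(246,201,271,226)),("cap",(170,196,192,218))):
    A=cv2.cvtColor(a[y0:y1,x0:x1],6);B=cv2.cvtColor(b[y0-5:y1+5,x0-5:x1+5],6)
    r=cv2.minMaxLoc(cv2.matchTemplate(B,A,cv2.TM_CCOEFF_NORMED));print(n,r[1],np.array(r[3])-5,"px")
E
```

```text
tiny [ 0.6683 -0.1054  0.058 ] err mm [-2.2  3.1]
small [0.6369 0.0929 0.08  ] err mm [-5.6  0.9]
med [0.5412 0.3822 0.108 ] err mm [-3.8 -2.3]
beaker 0.9903661012649536 [0 0] px
cap 0.9998317956924438 [0 0] px
```

View pics/w19.png

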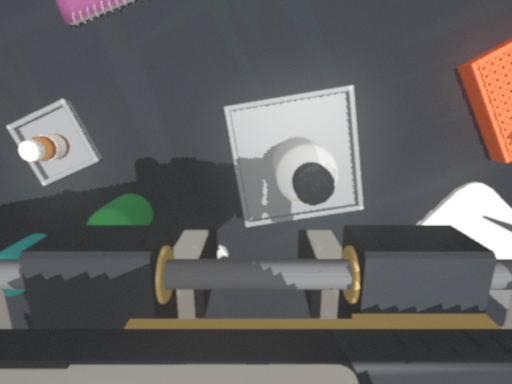

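```bash
python3 - <<'E'
from h import *
s=get_state();print(wray(s,(314,181),.139),s['force'],s['t'])
print(job_done())
E
```

```text
[ 0.54349973 -0.36415613  0.139     ] [ 0.6208994   0.29746544 -0.1064111 ] 46.6
the job is handed in; nothing more can be done
None
```

All four bottles are standing in the middle of their own trays, matched by size, and I handed the job in at about t = 46.6 s of the 109 s allowed. I picked each one up by its cap and lowered it in millimetre steps until the force reading showed contact, then opened the gripper.

- **Bottle positions:** in the last pictures every bottle is upright. The measured axis is about 2–6 mm from the tray centre in each case; the limit is 15 mm.
- **Beaker and blue cap:** template matching against the first top view shows no pixel shift for either.
- **Gripper:** it ended clear of everything, with a wrist force of about 0.

**Disagreement with the description:** the fingertips are described as 22 mm ahead of the TCP, but in the wrist pictures and from the measured grip widths they sit roughly 10–14 mm behind it. Because of this, my first two grasps on the medium bottle closed on its shoulder or neck, and I released it there without moving it visibly. After that I gripped all four bottles by the cap.

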